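# Reload the pink organiser with its trays and lock it

## Robot

A 6-joint arm with a two-finger parallel gripper is mounted at the origin on the work surface. World frame = base frame: x ahead of the robot, y to its left, z up, the work surface at z = 0. Lengths are in m, angles in rad, forces in N, time in s.
With the tool pointing down it reaches from about 0.375 to 0.925 m from the base axis. Payload 5.7 kg.
Tool frame: the origin (TCP) lies midway between the tips of the shut fingers; the grasp point (between the pads) lies 19 mm behind it; z points along the fingers, x is the direction in which the jaws open and shut, and the axes are right-handed (so a half turn about z gives the same grasp; the last joint's range is limited). The gripper opens to 88 mm and grips with 3 to 60 N. Pads are 20 mm wide; open, the fingers measure 115 mm over their backs; the gripper's body (75 mm by 178 mm) begins 61 mm behind the grasp point.
Start: joints at [1.171, 0.359, 1.51, -0, 1.272, -0.115], TCP at [0.169, 0.576, 0.223] pointing down, gripper open.
Joint ranges: [-2.97, 2.97], [-1.01, 2.36], [0.21, 2.38], [-0.96, 4.11], [0.2, 2.71], [-2.98, 2.98]. Speed limits (rad/s): [2.39, 2.39, 3.14, 3.14, 3.14, 3.14].

## Interface

Orientations are given as a unit quaternion [x, y, z, w].
In Python, from bench import move_ptp, servo_line, goto_joints, move_gripper, sleep, inverse_kinematics, capture, PlanningError, close_job, spot_in, silhouettes, current_clock, current_joint_pos, current_qvel, current_joint_torque, current_position, current_orientation, current_force, current_torque, current_finger_gap gives the robot as it stands. Calls block until the motion is done:
- move_ptp(position, orientation): joint-space move of the TCP to a pose.
- servo_line(position, orientation=None, rate=0.15, contact_N=None): straight line of the TCP; orientation=None keeps the orientation; rate is the mean speed in m/s. With contact_N (N) it stops when the force on the tool has changed by that much, and returns True; else False.
- goto_joints(angles): joint-space move.
- move_gripper(opening): finger opening in m; the grip force is fixed at half the most; returns when the fingers have stopped.
- sleep(seconds).
- inverse_kinematics(position, orientation): joint angles nearest the present ones, or None.
- capture(name): name is "side" or "top" or "wrist"; returns a dict with "image" (384x512x3 uint8, blue, green, red), "range_z" (384x512 float32, m along the optical axis (not along the pixel's ray), 0 where there is no reading), "intrinsics" (3x3 intrinsics, pixels), "k1" (the pictures are not rectified: a ray, as slopes to the right and down, at radius r is drawn at 1 + k1 r^2 times it, then the intrinsics apply), "R" (3x3) and "t" (3): a world point X has camera coordinates R X + t. Camera axes: x right, y down, z forward; pixel columns grow to the right and rows downward; lengths in m; the calibration is good to about 2 mm. A picture is of the moment at which its call begins.
A pose or a line that the arm cannot do raises PlanningError and nothing moves.
- close_job(): hands the job in, once; it reports no verdict.
Trained networks look in the newest picture that a camera, given by its name, has taken for a name from the list of things; names that differ only in an ending like _2 or _b are one class to them, and where a whole thing is asked for, a point or a joint stands for the part that bears it (a point fixed in the world has none). Each returns a list of dicts, best first, with "conf" (0 to 1); they miss things now and then, are a little off and sometimes report something else, mostly with a low value. They report only what shows in the picture. A call takes as long as a camera call. They do not tell look-alikes from the thing itself.
- spot_in(camera, query): "xy" ([column, row] in pixels, amid what is visible of it).
- silhouettes(camera, query): "region" (384x512 bool, what is visible of it) and "xy" ([column, row] in pixels, amid what is visible of it).
Readings, each from a call of its own:
- current_clock(): time.
- current_joint_pos(): joint angles.
- current_qvel(): joint speeds.
- current_joint_torque(): joint torques, N m.
- current_position(): TCP position.
- current_orientation(): TCP orientation.
- current_force(): force on the tool from outside, world axes, zero at the start.
- current_torque(): the same for the moment, N m.
- current_finger_gap(): finger opening in m.
Only numpy, scipy, OpenCV 4.12 (cv2) and the standard library are available. Lean on these libraries where they do the work, as an engineer would, in place of code of your own. Each camera call takes 0.05 s, during which the arm holds its last target.

## Task

Draw the steel locking rod up out of the pink organiser and stand it in the hole of the peg tin. Slide every loose grey tray fully home into the organiser, handle outwards, each on the rail pair made for its depth: deep tray on the lowest rails, medium on the middle, shallow on the top, leaving the place of a missing tray empty. Then drop the rod back through all the eyelets until its head sits on the top, and leave the other things on the shelf where they stand.

Things in the scene. Friction and masses are not known exactly. Their poses are not given: they have to be found in the camera images.
- organiser: pink plastic drawer organiser frame, fixed: 130 mm deep (x), 106 wide (y), 143 high, open at the front (-x). Origin: centre of its underside. Inner width 94 mm, with an outward lead-in flare 14 mm ahead of the side walls; the back panel stops the trays at x = +61 mm. Three rail pairs (ledges 9 mm wide, 4 thick, along x on both side walls), upper faces 14, 70 and 110 mm up
- organiser_eyelet (a point): centre of a 13 mm upright eyelet hole in the lug that juts out 25 mm at the middle of the organiser's top front edge (organiser x = -78 mm, y = 0), at the lug's upper face, 143 mm up, flush with the top; axes as the organiser. The lug is 5 mm thick. A like lug, 8 mm thick, with the same hole is straight below at the bottom
- rails_low (a point): where the origin of a tray lies when fully home on the lowest rail pair (52 mm clear height, for the deep tray); axes as the organiser
- rails_middle (a point): the same for the middle rail pair (36 mm clear height, for the medium tray)
- rails_top (a point): the same for the top rail pair (28 mm clear height, for the shallow tray)
- tray_deep: plain grey plastic tray 40 mm deep (the deep one; may be absent), 124 mm long (x), 90 wide (y), walls 3, about 140 g; lies right side up on the shelf. Origin: centre of its underside. Its handle points to -x; the opposite edge (x = +62 mm) goes into the organiser first
- tray_deep_eyelet (a point): centre of the 13 mm upright eyelet hole (tray x = -77 mm) in the flat tongue, 26 mm wide, 8 to 12 mm above the underside, that joins this tray to its grip fin
- tray_deep_grip (a point): point in this tray's upright grip fin (tray x = -130 mm, z = 20 mm); the fin is 12 mm thick (y), runs from x = -92 to -150 mm and 8 to 32 mm above the tray's underside
- tray_medium: plain grey plastic tray 24 mm deep (the medium one; may be absent), 124 mm long (x), 90 wide (y), walls 3, about 120 g; lies right side up on the shelf. Origin: centre of its underside. Its handle points to -x; the opposite edge (x = +62 mm) goes into the organiser first
- tray_medium_eyelet (a point): centre of the 13 mm upright eyelet hole (tray x = -77 mm) in the flat tongue, 26 mm wide, 8 to 12 mm above the underside, that joins this tray to its grip fin
- tray_medium_grip (a point): point in this tray's upright grip fin (tray x = -130 mm, z = 20 mm); the fin is 12 mm thick (y), runs from x = -92 to -150 mm and 8 to 32 mm above the tray's underside
- tray_shallow: plain grey plastic tray 12 mm deep (the shallow one; may be absent), 124 mm long (x), 90 wide (y), walls 3, about 100 g; lies right side up on the shelf. Origin: centre of its underside. Its handle points to -x; the opposite edge (x = +62 mm) goes into the organiser first
- tray_shallow_eyelet (a point): centre of the 13 mm upright eyelet hole (tray x = -77 mm) in the flat tongue, 26 mm wide, 8 to 12 mm above the underside, that joins this tray to its grip fin
- tray_shallow_grip (a point): point in this tray's upright grip fin (tray x = -130 mm, z = 20 mm); the fin is 12 mm thick (y), runs from x = -92 to -150 mm and 8 to 32 mm above the tray's underside
- peg_tin: steel peg tin, fixed, 94 (x) by 80 mm, 60 mm tall, with a punched lid: a 10 mm hole at x = +20 mm, y = 0, to stand the rod in, on the tin's floor (3 mm up); two short spare pegs jut 12 mm above the lid at x = -28 mm, y = +-22 mm and stay. Origin: centre of its underside
- tin_hole (a point): centre of the peg tin's 10 mm hole at the lid's upper face, 60 mm up
- lock_rod: steel locking rod, 172 mm, about 90 g: shaft 8 mm thick and 138 mm long with a 6 mm long tapered tip (end 4 mm across), and a square head 16 (x) by 14 (y) by 34 mm high. At the start it stands in the empty organiser's eyelets. Origin: end of the tip; z towards the head. With the head down on the organiser's top lug the tip is 5 mm above the organiser's underside
- rod_head (a point): middle of the rod's square head (155 mm from the tip)
- glass_jar: bystander: lever-lock glass jar, 92 mm across, 134 mm tall; leave alone. Origin: centre of its underside
- measuring_cup: bystander: yellow plastic measuring cup, 74 mm across, 70 mm tall, with a side handle; leave alone. Origin: centre of its underside
- green_tub: bystander: closed green plastic tub, 124 mm across, 89 mm tall; leave alone. Origin: centre of its underside
- matchbox: bystander: small cardboard box lying flat, 58 x 38 x 22 mm; leave alone. Origin: centre of its underside
- shoe_polish: bystander: low round steel can, 72 mm across, 50 mm tall; leave alone. Origin: centre of its underside
Mind the look-alikes: they are no part of the job. What is shaped like the tray_deep but purple or red is not meant.

How it is judged:
By the outcome, as a careful person would: the job done as asked, in the order asked, and still so for the second after the job is handed in, with the robot touching nothing.
Of tray_deep, tray_medium, tray_shallow only 2 to 3 are there at a start; the rules pass over those that are not, and their reading is None.
At some moment in a run one of tray_medium, tray_shallow may be knocked a few centimetres aside while the robot is not near it.
It also fails if it takes over 210 s, if anything falls off the work surface, if the arm or the gripper's body presses on something with over 40 N, if the wrist force passes 120 N, or if a joint passes its speed limit or range.

## Working session

There is one attempt and no reset: what is moved stays moved. The work goes in short steps, each a Python script; the robot and the scene stay as the last script left them, time stands still between calls to the robot, and variables do not carry over. Pictures are saved under pics/ and viewed, and the job is handed in when it is done.

```bash
ls; mkdir -p pics; python3 - <<'E'
from bench import *
import cv2,numpy as np
for n in ["side","top","wrist"]:
    c=capture(n); cv2.imwrite(f"pics/{n}0.png",c["image"]); np.savez(f"{n}0.npz",**c)
    print(n,np.array(c["R"]).round(3).tolist(),np.array(c["t"]).round(3),c["k1"],np.array(c["intrinsics"]).round(1).tolist(), (-np.array(c["R"]).T@c["t"]).round(3))
print(current_clock(),current_orientation(),current_position())
E
```

```text
pics
side [[0.752, -0.659, 0.0], [-0.416, -0.476, -0.775], [0.511, 0.583, -0.632]] [-0.373  0.349  0.819] 0.017317224011123934 [[365.8, 0.0, 254.9], [0.0, 365.8, 198.9], [0.0, 0.0, 1.0]] [ 0.008 -0.557  0.788]
top [[-0.01, -1.0, -0.023], [-0.997, 0.012, -0.082], [0.082, 0.022, -0.996]] [0.071 0.547 1.43 ] -0.04976218469772847 [[445.6, 0.0, 258.0], [0.0, 445.6, 188.2], [0.0, 0.0, 1.0]] [0.429 0.033 1.471]
wrist [[0.281, 0.96, -0.002], [0.925, -0.27, 0.269], [0.258, -0.077, -0.963]] [-0.599 -0.033  0.389] -0.027107145497383137 [[316.1, 0.0, 255.2], [0.0, 316.1, 187.3], [0.0, 0.0, 1.0]] [0.098 0.596 0.383]
0.15 [ 8.00305708e-01  5.99591760e-01 -6.07430002e-04  3.55495584e-04] [0.16837893 0.57533782 0.22202017]
```

View pics/side0.png

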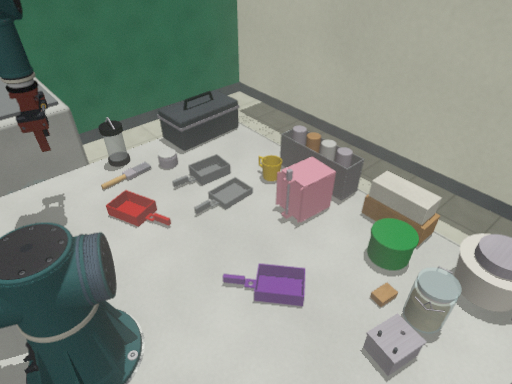

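View pics/top0.png

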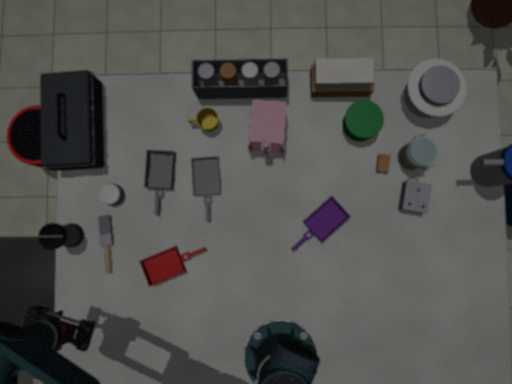

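View pics/wrist0.png

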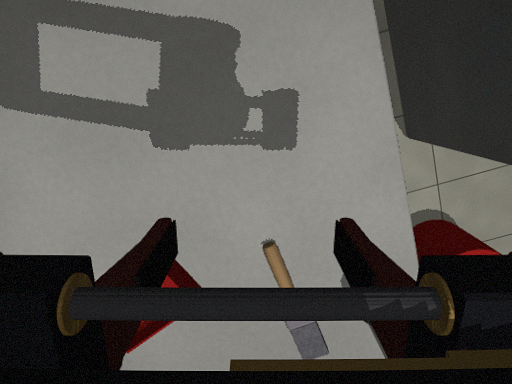

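The side view shows the organiser at about (305,190), and two grey trays at (210,170) and (230,193). The peg tin is at (393,345), with purple and red look-alikes present. Next I'll build the world point cloud.

```bash
cat > h.py <<'E'
import numpy as np, cv2
from bench import *
def cloud(c):
    h,w=c["range_z"].shape
    u,v=np.meshgrid(np.arange(w),np.arange(h))
    p=np.stack([u,v],-1).reshape(-1,1,2).astype(np.float64)
    n=cv2.undistortPoints(p,np.array(c["intrinsics"],float),np.array([float(c["k1"]),0,0,0])).reshape(h,w,2)
    z=c["range_z"].astype(float)
    P=np.dstack([n[...,0]*z,n[...,1]*z,z])
    W=(P-np.array(c["t"]))@np.array(c["R"])
    W[z==0]=np.nan
    return W
def proj(c,X):
    X=np.atleast_2d(X); 
    rv,_=cv2.Rodrigues(np.array(c["R"],float))
    return cv2.projectPoints(X.astype(float),rv,np.array(c["t"],float),np.array(c["intrinsics"],float),np.array([float(c["k1"]),0,0,0]))[0].reshape(-1,2)
def quat(yaw):
    # tool down, jaw x axis at yaw in world
    from scipy.spatial.transform import Rotation as Ro
    c,s=np.cos(yaw),np.sin(yaw)
    return Ro.from_matrix(np.array([[c,s,0],[s,-c,0],[0,0,-1]])).as_quat()
E
python3 - <<'E'
from h import *
for n in ["top","side"]:
    c=dict(np.load(f"{n}0.npz")); W=cloud(c)
    capture(n)
    m=(W[...,2]<0.02)&(W[...,2]>-.02)&(abs(W[...,1])<.4)&(W[...,0]>.3)&(W[...,0]<.8)
    print(n,"floor z",np.nanmedian(W[m][:,2]))
    for q in ["organiser","tray_deep","tray_medium","tray_shallow","peg_tin","lock_rod","glass_jar","measuring_cup","green_tub","matchbox","shoe_polish"]:
        for s in silhouettes(n,q):
            r=W[s["region"]]; r=r[~np.isnan(r[:,0])]
            r=r[r[:,2]>.005]
            if len(r)==0: continue
            print(n,q,round(s["conf"],2),np.round(s["xy"]),r[:,:].mean(0).round(3),"z95",np.percentile(r[:,2],[5,50,95]).round(3),len(r))
E
```

```text
top floor z 0.00027726894157393124
top organiser 0.8 [265. 127.] [0.731 0.034 0.131] z95 [0.011 0.142 0.147] 1728
top tray_deep 0.97 [322. 225.] [ 0.43  -0.139  0.02 ] z95 [0.005 0.014 0.042] 617
top tray_deep 0.87 [158. 172.] [0.594 0.391 0.021] z95 [0.005 0.017 0.041] 700
top tray_deep 0.67 [164. 265.] [0.306 0.363 0.02 ] z95 [0.005 0.015 0.042] 581
top tray_medium 0.86 [200. 177.] [0.569 0.237 0.015] z95 [0.005 0.013 0.032] 476
top tray_shallow 0.25 [266. 123.] [0.732 0.034 0.131] z95 [0.012 0.142 0.147] 1706
top peg_tin 0.74 [158. 173.] [0.594 0.392 0.021] z95 [0.005 0.018 0.041] 698
top peg_tin 0.7 [415. 195.] [ 0.513 -0.433  0.056] z95 [0.022 0.059 0.065] 823
top glass_jar 0.74 [418. 153.] [ 0.641 -0.429  0.113] z95 [0.031 0.132 0.138] 1024
top measuring_cup 0.95 [208. 118.] [0.778 0.233 0.041] z95 [0.006 0.041 0.072] 352
top green_tub 0.61 [363. 121.] [ 0.754 -0.268  0.083] z95 [0.031 0.088 0.094] 1362
top matchbox 0.58 [381. 165.] [ 0.625 -0.344  0.021] z95 [0.013 0.022 0.027] 225
top shoe_polish 0.91 [112. 195.] [0.531 0.541 0.044] z95 [0.017 0.048 0.054] 445
side floor z 0.
[... 791 characters left out ...]
7 -0.445  0.098] z95 [0.019 0.111 0.136] 2731
side glass_jar 0.59 [207. 170.] [0.597 0.393 0.024] z95 [0.006 0.024 0.042] 900
side glass_jar 0.46 [393. 343.] [ 0.503 -0.44   0.052] z95 [0.015 0.06  0.063] 2111
side measuring_cup 0.94 [268. 167.] [0.767 0.228 0.048] z95 [0.016 0.051 0.07 ] 383
side green_tub 0.74 [228. 194.] [0.575 0.241 0.015] z95 [0.005 0.014 0.03 ] 773
side green_tub 0.72 [391. 245.] [ 0.741 -0.281  0.072] z95 [0.015 0.089 0.093] 2095
side matchbox 0.7 [383. 294.] [ 0.622 -0.347  0.02 ] z95 [0.009 0.022 0.025] 370
side matchbox 0.57 [305. 190.] [0.724 0.024 0.09 ] z95 [0.01  0.096 0.147] 2780
side shoe_polish 0.52 [169. 160.] [0.527 0.535 0.039] z95 [0.012 0.044 0.054] 322
```

```bash
python3 - <<'E'
from h import *
c=dict(np.load("top0.npz"))
im=cv2.resize(c["image"][90:260,100:450],None,fx=2.28,fy=2.28,interpolation=cv2.INTER_CUBIC)
cv2.imwrite("pics/topz.png",cv2.convertScaleAbs(im,alpha=1.6))
c=dict(np.load("side0.npz"))
im=cv2.resize(c["image"][120:240,140:360],None,fx=3.5,fy=3.5,interpolation=cv2.INTER_CUBIC)
cv2.imwrite("pics/sidez.png",cv2.convertScaleAbs(im,alpha=1.2))
E
```

```text
(no output)
```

View pics/topz.png

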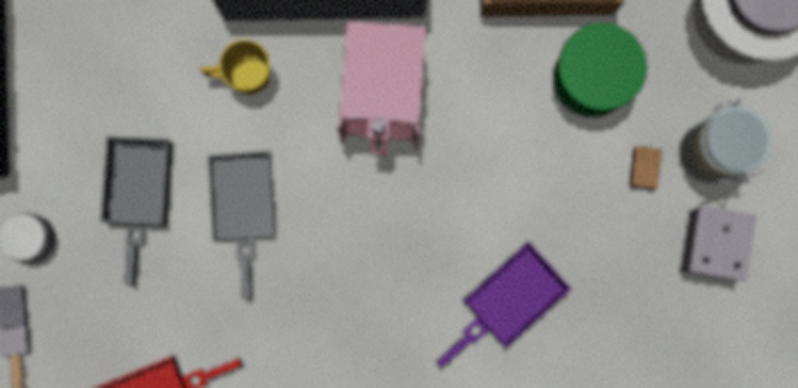

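View pics/sidez.png

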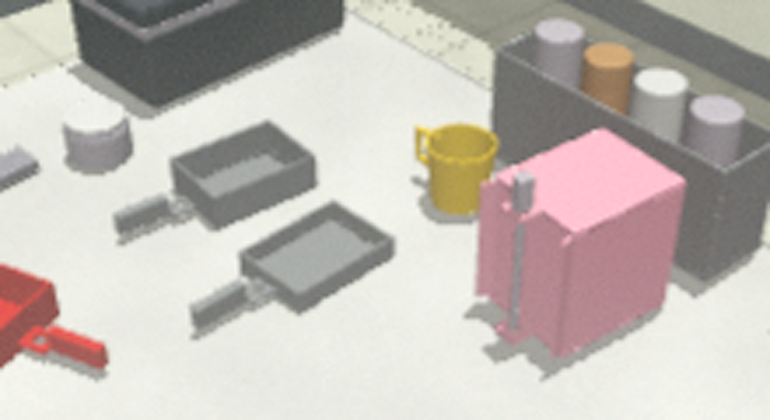

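```bash
cat > fit.py <<'E'
from h import *
from scipy.optimize import minimize
def box(x0,x1,y0,y1,z0,z1): return np.array([[x0,y0,z0],[x1,y1,z1]])/1000.
def tray(d):
    return [box(-62,62,-45,45,0,3),box(-62,-59,-45,45,0,d),box(59,62,-45,45,0,d),box(-62,62,-45,-42,0,d),box(-62,62,42,45,0,d),
      box(-92,-62,-13,13,8,12),box(-150,-92,-6,6,8,32)]
TIN=[box(-47,47,-40,40,0,60)]
ORG=[box(-65,65,-53,-47,0,143),box(-65,65,47,53,0,143),box(61,65,-53,53,0,143),box(-65,65,-53,53,138,143),box(-90,-65,-12,12,138,143),
  box(-65,61,-47,-38,10,14),box(-65,61,38,47,10,14),box(-65,61,-47,-38,66,70),box(-65,61,38,47,66,70),box(-65,61,-47,-38,106,110),box(-65,61,38,47,106,110)]
def sdf(P,bx):
    d=np.full(len(P),1e9)
    for b in bx:
        c=b.mean(0);h=(b[1]-b[0])/2
        q=np.abs(P-c)-h
        s=np.linalg.norm(np.maximum(q,0),axis=1)+np.minimum(q.max(1),0)
        d=np.minimum(d,s)
    return np.abs(d)
def fit(P,bx,p0,sc=.006,fitz=False,yaws=None):
    def cost(p):
        c,s=np.cos(p[2]),np.sin(p[2])
        d=P[:,:2]-p[:2]
        Q=np.c_[d[:,0]*c+d[:,1]*s,-d[:,0]*s+d[:,1]*c,P[:,2]-(p[3] if fitz else 0)]
        e=sdf(Q,bx); return np.mean(e**2/(e**2+sc**2))
    best=None
    for dy in ([-.3,-.15,0,.15,.3] if yaws is None else yaws):
        x0=np.array([*p0[:2],p0[2]+dy]+([0] if fitz else []))
        sim=np.vstack([x0]+[x0+np.eye(len(x0))[i]*[.015,.015,.1,.004][i] for i in range(len(x0))])
        for _ in range(2):
            r=minimize(cost,x0,method="Nelder-Mead",options=dict(initial_simplex=sim,xatol=1e-5,fatol=1e-7,maxiter=600)); x0=r.x
            sim=np.vstack([x0]+[x0+np.eye(len(x0))[i]*[.004,.004,.03,.002][i] for i in range(len(x0))])
        if best is None or r.fun<best.fun: best=r
    return best.x,best.fun
def crop(W,xy,rad,zmin=.006):
    m=(np.hypot(W[...,0]-xy[0],W[...,1]-xy[1])<rad)&(W[...,2]>zmin)&(W[...,2]<.25)
    return W[m]
E
python3 - <<'E'
from fit import *
Ws={n:cloud(dict(np.load(f"{n}0.npz"))) for n in ["top","side"]}
Ws["both"]=None
def run(name,bx,xy,rad,p0,zmin=.006):
    for n in Ws:
        P=np.vstack([crop(Ws[k],xy,rad,zmin) for k in (["top","side"] if n=="both" else [n])])
        x,f=fit(P,bx,p0); print(name,n,x[:2].round(4),np.degrees(x[2]).round(2),round(f,4),len(P))
run("A deep",tray(40),(.594,.391),.13,(.63,.39,0))
run("A med",tray(24),(.594,.391),.13,(.63,.39,0))
for d in (24,12): run(f"B {d}",tray(d),(.569,.237),.12,(.61,.24,0))
run("tin",TIN,(.51,-.436),.066,(.51,-.436,0),.01)
run("org",ORG,(.73,.034),.11,(.74,.034,0))
E
```

```text
A deep top [0.6138 0.3884] -3.53 0.2604 769
A deep side [0.6145 0.3918] -3.83 0.2582 1082
A deep both [0.6142 0.3904] -3.5 0.2765 1851
A med top [0.6107 0.3866] -4.36 0.4573 769
A med side [0.6137 0.392 ] -3.94 0.4626 1082
A med both [0.6138 0.3904] -3.71 0.4742 1851
B 24 top [0.5912 0.2371] 2.38 0.3503 563
B 24 side [0.592  0.2402] 2.76 0.2609 881
B 24 both [0.5917 0.2395] 2.62 0.3007 1444
B 12 top [0.5899 0.2364] 1.85 0.5287 563
B 12 side [0.5919 0.24  ] 2.64 0.4646 881
B 12 both [0.5915 0.2395] 2.61 0.4933 1444
tin top [ 0.5139 -0.442 ] -10.54 0.1532 844
tin side [ 0.5173 -0.4351] -11.14 0.0698 2119
tin both [ 0.5171 -0.4358] -11.21 0.1124 2963
org top [0.7368 0.0335] -4.51 0.1842 1826
org side [0.7331 0.0359] -4.72 0.2024 2808
org both [0.7346 0.0357] -4.62 0.197 4634
```

```bash
python3 - <<'E'
from h import *
yaw=np.radians(90-4.6)
move_ptp([.655,.042,.29],quat(yaw)); print(current_clock(),current_joint_pos())
c=capture("wrist"); cv2.imwrite("pics/w1.png",c["image"]); np.savez("w1.npz",**c)
for s in spot_in("wrist","lock_rod")+spot_in("wrist","rod_head"): print(s)
W=cloud(c)
m=(W[...,2]>.15)&(W[...,2]<.19)&(np.hypot(W[...,0]-.657,W[...,1]-.042)<.03)
P=W[m]; print(len(P),P.mean(0),np.percentile(P,[2,98],axis=0).round(4))
t=P[P[:,2]>.17]; print(len(t),cv2.minAreaRect((t[:,:2]*1000).astype(np.float32)))
E
```

```text
3.9167 [-3.98097390e-02  3.93262717e-01  1.28881837e+00  3.34887337e-04
  1.45974225e+00 -1.53143062e+00]
{'xy': [253.5, 186.3], 'conf': 0.77}
{'xy': [250.7, 225.9], 'conf': 0.66}
{'xy': [253.1, 186.4], 'conf': 0.6}
341 [0.66226874 0.04096594 0.17199259] [[0.656  0.0338 0.1519]
 [0.6717 0.0478 0.1768]]
268 ((664.4043579101562, 40.62444305419922), (13.894314765930176, 16.027725219726562), 77.1854476928711)
```

View pics/w1.png

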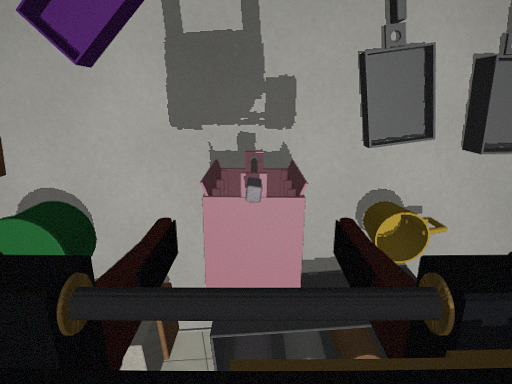

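```bash
python3 - <<'E'
from fit import *
c=dict(np.load("w1.npz")); W=cloud(c)
P=crop(W,(.735,.036),.11); P=P[P[:,2]<.15]
print(len(P)); x,f=fit(P,ORG,(.735,.036,-.08)); print(x,np.degrees(x[2]),f)
h=np.array([np.cos(x[2]),np.sin(x[2])])*-.078+x[:2]; print("eyelet",h)
P=W[(W[...,2]>.148)&(W[...,2]<.19)&(np.hypot(W[...,0]-.662,W[...,1]-.042)<.025)]
HEAD=[box(-8,8,-7,7,143,177)]
for sc in (.002,.004): 
  xx,f=fit(P,HEAD,(.664,.041,-.08),sc=sc,fitz=True); print(xx,np.degrees(xx[2]),f)
im=cv2.resize(c["image"][140:240,180:320],None,fx=5.5,fy=5.5,interpolation=cv2.INTER_CUBIC); cv2.imwrite("pics/w1z.png",im)
E
```

```text
11685
[ 0.71770283  0.03620379 -0.08264406] -4.735155904269815 0.0999156400141161
eyelet [0.63996905 0.04264269]
[ 0.66493128  0.04088721 -0.21844548 -0.00126352] -12.516003955902518 0.057635055157675266
[ 0.66494589  0.04091682 -0.21731201 -0.00125549] -12.45106100958665 0.01664531172478601
```

View pics/w1z.png

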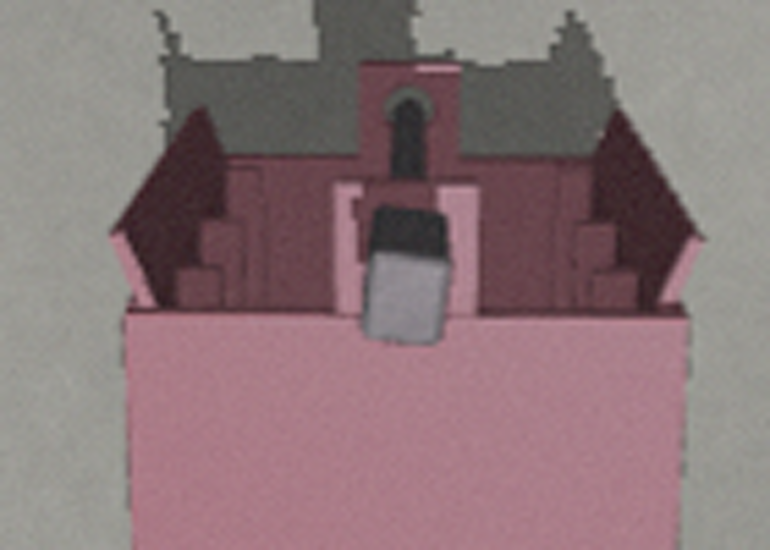

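```bash
python3 - <<'E'
from fit import *
rng={}
th=np.radians(-4.7); u=np.array([np.cos(th),np.sin(th)]); v=np.array([-u[1],u[0]])
for n in ["top0","side0","w1"]:
    c=dict(np.load(n+".npz")); W=cloud(c)
    P=W[(W[...,2]>.136)&(W[...,2]<.15)&(np.hypot(W[...,0]-.735,W[...,1]-.036)<.12)]
    if n!="w1": pass
    P=P[abs((P[:,:2]-[.735,.036])@v)<.07]
    a=(P[:,:2]-[.735,.036])@u; b=(P[:,:2]-[.735,.036])@v
    mid=abs(b)>.02
    print(n,len(P),"z",np.median(P[:,2]).round(4),"a range (no lug)",np.percentile(a[mid],[.5,2,98,99.5]).round(4),"b",np.percentile(b,[.5,2,98,99.5]).round(4), "lug front",np.percentile(a[~mid],[.5,1,2]).round(4))
    print(np.histogram(a[mid],bins=np.arange(-.1,.1,.005))[0])
    lug=(a<-.068)&(a>-.09); print("lug b",b[lug].min() if lug.any() else 0,b[lug].max() if lug.any() else 0, lug.sum())
E
```

```text
top0 1515 z 0.143 a range (no lug) [-0.0634 -0.0577  0.0681  0.0705] b [-0.0549 -0.0533  0.0485  0.0502] lug front [-0.0834 -0.0823 -0.0801]
[ 0  0  0  0  0  1  3  3 30 39 34 35 35 38 32 39 34 34 39 34 35 35 34 35
 33 34 35 34 37 33 36 35 31 37  7  0  0  0  0]
lug b -0.056292874396504766 0.05307124253706552 35
side0 933 z 0.1452 a range (no lug) [-0.0677 -0.0596  0.0678  0.0715] b [-0.055  -0.0542  0.05    0.0521] lug front [-0.0824 -0.0821 -0.0812]
[ 0  0  0  0  0  2  5  5 31 22 14 20 15 20 21 20 34 15 24 22 24 20 24 21
 21 27 16 29 17 25 24 20 22 20  5  0  0  0  0]
lug b -0.054405824470585 0.051190150577948706 37
w1 9382 z 0.1419 a range (no lug) [-0.0656 -0.0573  0.0456  0.0476] b [-0.0539 -0.0524  0.0495  0.0511] lug front [-0.0824 -0.0821 -0.0806]
[  0   0   0   0   0   8  25  26 233 283 302 272 299 272 280 268 278 261
 259 263 255 256 250 244 250 244 245 240 225 147   0   0   0   0   0   0
   0   0   0]
lug b -0.05632030543806417 0.05368346790580672 289
```

```bash
python3 - <<'E'
from h import *
yaw=np.radians(90-12.4); q=quat(yaw)
move_ptp([.6645,.0408,.25],q)
print(servo_line([.6645,.0408,.149],rate=.1,contact_N=8),current_position(),current_force())
move_gripper(0); print("gap",current_finger_gap(),current_force())
print(servo_line([.6645,.0408,.310],rate=.1)); print(current_position(),current_finger_gap(),current_force(),current_clock())
for n in ["side","wrist"]:
    c=capture(n); cv2.imwrite(f"pics/{n}2.png",c["image"]); np.savez(f"{n}2.npz",**c)
E
```

```text
False [0.66513315 0.0407693  0.14983038] [ 0.58478356 -0.92849963  0.41799727]
gap 0.013601714181565132 [ 0.0873251  -0.13371308 -0.09636662]
False
[0.66415976 0.0408077  0.30921254] 0.014124311565584326 [ 0.12525725 -0.79764084 -0.58857919] 8.3917
```

View pics/side2.png

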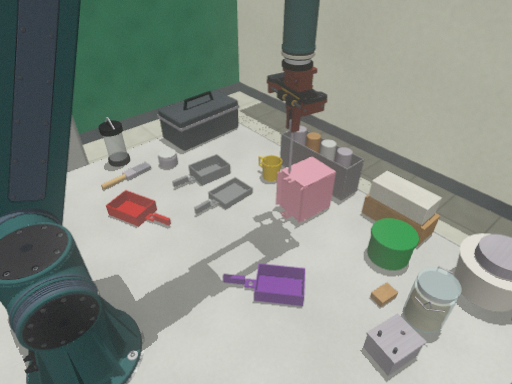

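View pics/wrist2.png

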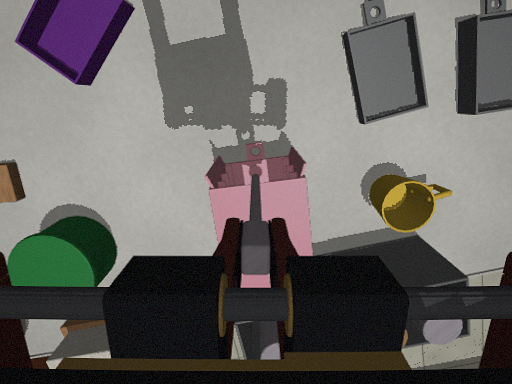

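```bash
cat >> h.py <<'E'
def rodpts(c,tcp,zlo=-.14,zhi=-.005,r=.02):
    W=cloud(c); d=W-np.array(tcp)
    m=(np.hypot(d[...,0],d[...,1])<r)&(d[...,2]<zhi)&(d[...,2]>zlo)
    return W[m]
E
python3 - <<'E'
from h import *
for n in ["side2","wrist2"]:
    c=dict(np.load(n+".npz")); P=rodpts(c,[.66416,.04081,.3092]); print(n,len(P))
    for lo in np.arange(.16,.31,.015):
        Q=P[(P[:,2]>=lo)&(P[:,2]<lo+.015)]
        if len(Q): print(round(lo,3),len(Q),np.median(Q,0).round(4))
# go above tin
q=quat(np.radians(90-11.2))
servo_line([.6645,.0408,.33]); move_ptp([.535,-.44,.32],q); p=current_position(); print(p)
c=capture("wrist"); cv2.imwrite("pics/w3.png",c["image"]); np.savez("w3.npz",**c)
c=capture("side"); cv2.imwrite("pics/s3.png",c["image"]); np.savez("s3.npz",**c)
c=capture("top"); np.savez("t3.npz",**c)
print(spot_in("wrist","peg_tin"),current_clock())
E
```

```text
side2 115
0.16 3 [0.6618 0.0417 0.171 ]
0.175 13 [0.6625 0.0398 0.1835]
0.19 14 [0.662  0.0401 0.1993]
0.205 10 [0.6624 0.0405 0.2117]
0.22 12 [0.6624 0.0389 0.2268]
0.235 15 [0.6616 0.0398 0.2432]
0.25 12 [0.6621 0.0407 0.2564]
0.265 15 [0.6631 0.0392 0.2719]
0.28 14 [0.6626 0.0399 0.2875]
0.295 7 [0.6613 0.0407 0.2991]
wrist2 476
0.16 7 [0.6613 0.0423 0.1727]
0.175 31 [0.6609 0.0422 0.1832]
0.19 35 [0.661  0.0414 0.1986]
0.205 44 [0.661  0.0414 0.2126]
0.22 50 [0.661  0.0417 0.228 ]
0.235 59 [0.6609 0.0414 0.2433]
0.25 72 [0.6611 0.0414 0.2584]
0.265 89 [0.6611 0.0415 0.2727]
0.28 84 [0.661  0.0415 0.2863]
0.295 5 [0.6578 0.0449 0.3036]
[ 0.5357879  -0.43887985  0.32007962]
[{'xy': [252.0, 136.3], 'conf': 0.7}] 10.7833
```

View pics/w3.png

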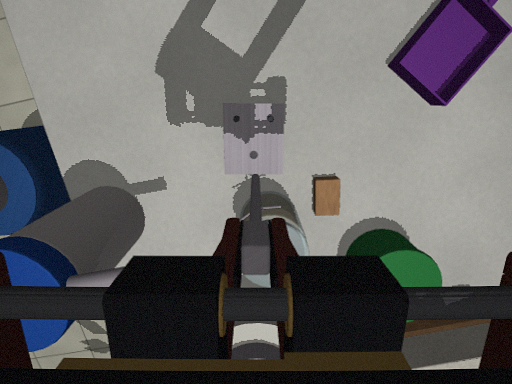

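View pics/s3.png

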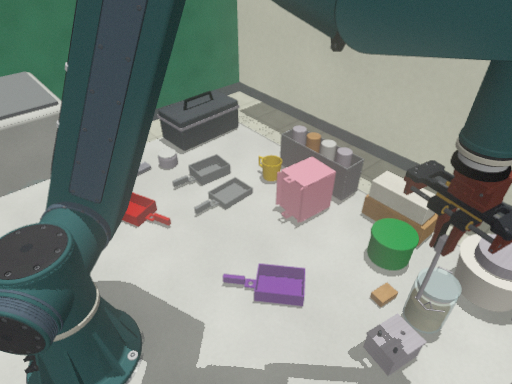

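The rod hangs vertically. In w3 the hole is at about (253,155), the spare pegs are at (236,118) and (271,118), and the rod tip is at about (256,176). Next I'll compute the hole position.

```bash
cat >> h.py <<'E'
def ray_plane(c,uv,z):
    uv=np.atleast_2d(np.array(uv,float)).reshape(-1,1,2)
    n=cv2.undistortPoints(uv,np.array(c["intrinsics"],float),np.array([float(c["k1"]),0,0,0])).reshape(-1,2)
    R=np.array(c["R"]);o=-R.T@np.array(c["t"])
    d=np.c_[n,np.ones(len(n))]@R
    return o+d*((z-o[2])/d[:,2])[:,None]
E
python3 - <<'E'
from fit import *
def dark(c,uv,r,pr=True):
    g=cv2.cvtColor(c["image"],cv2.COLOR_BGR2GRAY).astype(float); u,v=uv
    s=g[v-r:v+r+1,u-r:u+r+1]; bg=np.median(s); w=np.clip(bg-20-s,0,None)
    if pr: print(s.astype(int))
    yy,xx=np.mgrid[v-r:v+r+1,u-r:u+r+1]; return np.array([(w*xx).sum()/w.sum(),(w*yy).sum()/w.sum()])
c=dict(np.load("w3.npz"))
h=dark(c,(253,155),7); print(h,ray_plane(c,h,.06))
print("pegs",ray_plane(c,[(236,118),(271,118)],.072))
P=rodpts(c,current_position(),r=.025)
for lo in np.arange(.16,.31,.03):
    Q=P[(P[:,2]>=lo)&(P[:,2]<lo+.03)]
    if len(Q): print(round(lo,3),len(Q),np.median(Q,0).round(4))
W=cloud(c);P=crop(W,(.517,-.436),.064,.012);P=P[P[:,2]<.08]
x,f=fit(P,TIN,(.517,-.436,-.19)); print(x,np.degrees(x[2]),f, x[:2]+.02*np.array([np.cos(x[2]),np.sin(x[2])]))
print("z lid",np.median(P[:,2]))
print(current_position())
E
```

```text
[[152 152 150 147 148 152 158 148 153 157 153 151 148 155 158]
 [156 153 151 150 149 154 161 155 155 157 157 148 149 153 160]
 [159 150 149 152 151 154 149 136 144 154 158 155 150 157 160]
 [153 151 151 149 139 114  87  85  85 108 137 153 157 154 157]
 [152 151 151 145 117  83  81  83  82  83 104 137 154 156 159]
 [157 152 147 129  90  78  79  84  79  80  83 112 151 159 155]
 [152 155 150 123  75  76  80  80  83  85  86 101 137 156 157]
 [152 148 147 124  86  77  79  84  81  85  74 100 145 158 160]
 [156 155 146 132  78  69  80  82  82  75  82 117 150 159 157]
 [154 153 150 146 118  71  75  74  78  72 107 142 151 160 155]
 [153 151 148 149 147 129  97  84  90 107 147 154 153 153 155]
 [153 152 151 152 153 151 149 150 145 160 160 151 147 160 155]
 [152 151 152 146 148 152 155 155 154 158 155 148 151 155 155]
 [155 150 149 150 149 151 156 156 153 155 155 152 148 155 154]
 [155 149 149 150 149 155 156 151 154 155 155 150 149 153 153]]
[253.16263553 154.51042535] [[ 0.53394188 -0.44125249  0.06      ]]
pegs [[ 0.4818941  -0.45306199  0.072     ]
 [ 0.4904334  -0.40953064  0.072     ]]
0.16 17 [ 0.5329 -0.4375  0.1866]
0.19 67 [ 0.5327 -0.4384  0.2071]
0.22 103 [ 0.5328 -0.4384  0.236 ]
0.25 136 [ 0.5328 -0.4384  0.2674]
0.28 149 [ 0.5327 -0.4378  0.2923]
[ 0.51476243 -0.43761303 -0.20318724] -11.641771412557858 0.056203697514979216 [ 0.534351   -0.44164887]
z lid 0.05888281735862264
[ 0.53569458 -0.43910629  0.32012744]
```

```bash
python3 - <<'E'
from h import *
q=quat(np.radians(90-11.2))
move_ptp([.5333,-.4413,.232],q); print(current_position())
c=capture("wrist"); cv2.imwrite("pics/w4.png",cv2.resize(c["image"][100:260,180:330],None,fx=3.7,fy=3.7,interpolation=cv2.INTER_CUBIC)); np.savez("w4.npz",**c)
c=capture("side"); np.savez("s4.npz",**c); cv2.imwrite("pics/s4.png",cv2.resize(c["image"][230:384,340:480],None,fx=3.8,fy=3.8,interpolation=cv2.INTER_CUBIC))
E
```

```text
[ 0.53331046 -0.44085119  0.23186572]
```

View pics/w4.png

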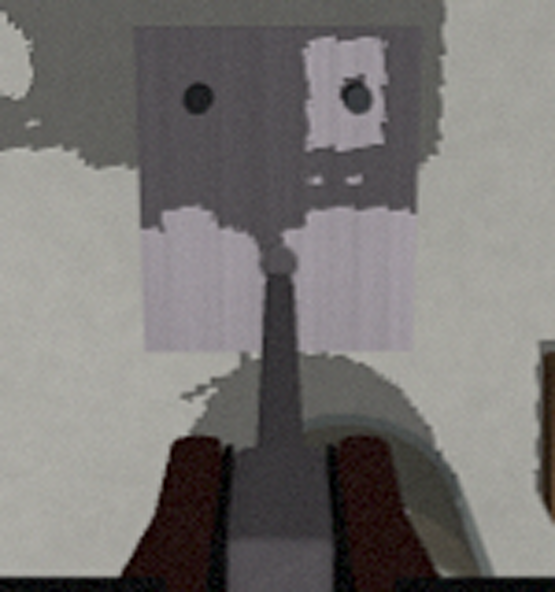

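View pics/s4.png

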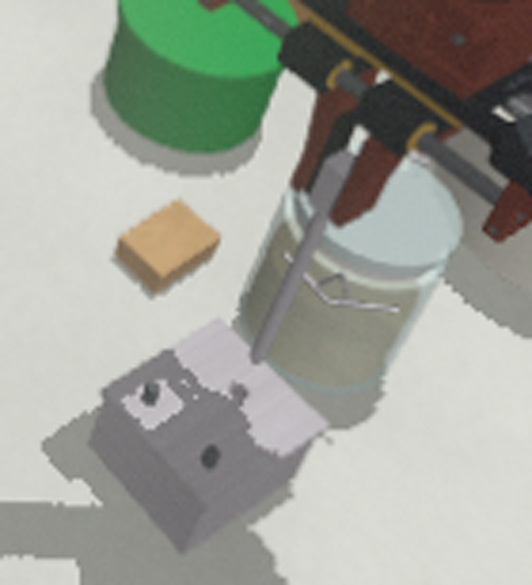

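```bash
python3 - <<'E'
from h import *
p=current_position()
r=servo_line([.5333,-.4413,.195],rate=.05,contact_N=5); print(r,current_position(),current_force())
if not r:
    r=servo_line([.5333,-.4413,.146],rate=.05,contact_N=6); print(r,current_position(),current_force())
c=capture("wrist"); cv2.imwrite("pics/w5.png",cv2.resize(c["image"][100:260,180:330],None,fx=3.7,fy=3.7,interpolation=cv2.INTER_CUBIC)); np.savez("w5.npz",**c)
E
```

```text
False [ 0.53336696 -0.44142007  0.19514917] [-0.25417123 -0.12433075 -0.641236  ]
True [ 0.53300679 -0.44098394  0.14664733] [-0.85375406  0.33540974  4.64718989]
```

View pics/w5.png

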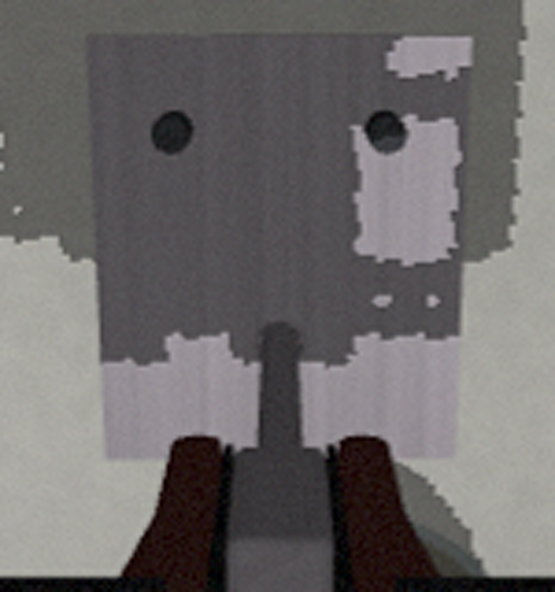

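```bash
python3 - <<'E'
from fit import *
move_gripper(.045); print(current_position())
servo_line([.533,-.441,.29],rate=.2)
th=np.radians(-3.6)
move_ptp([.50,.395,.28],quat(np.pi/2+th)); print(current_position(),current_clock())
c=capture("wrist"); cv2.imwrite("pics/w6.png",c["image"]); np.savez("w6.npz",**c)
W=cloud(c); Wt=capture("top"); cv2.imwrite("pics/t6.png",Wt["image"]); Ct=cloud(Wt)
Cs=cloud(capture("side"))
P=crop(W,(.594,.391),.13); P=P[P[:,2]<.06]; print(len(P),P.min(0),P.max(0))
for n,Q in (("w",P),("t",crop(Ct,(.594,.391),.13,)),("s",crop(Cs,(.594,.391),.13))):
    Q=Q[Q[:,2]<.06]; x,f=fit(Q,tray(40),(.614,.39,th)); print(n,x,np.degrees(x[2]),f,len(Q))
E
```

```text
[ 0.53230383 -0.4402705   0.14535691]
[0.50061134 0.39434888 0.27999818] 17.6667
3061 [0.46512671 0.27795197 0.00600021] [0.67986421 0.44060342 0.04096532]
w [ 0.61542553  0.39189605 -0.05821333] -3.3353781718805 0.12321733973142256 3061
t [ 0.61353243  0.38857644 -0.06137721] -3.516655317068662 0.29429100804223307 703
s [ 0.61341627  0.39187882 -0.07045824] -4.036959870621244 0.23645889151122484 1058
```

View pics/w6.png

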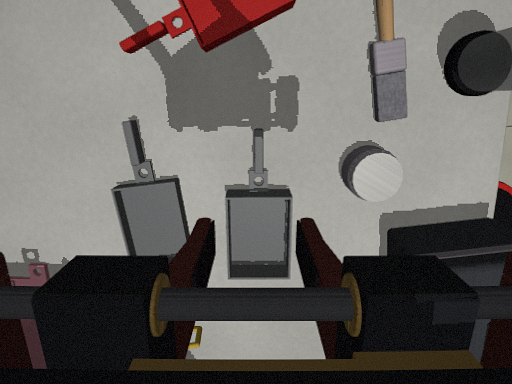

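View pics/t6.png

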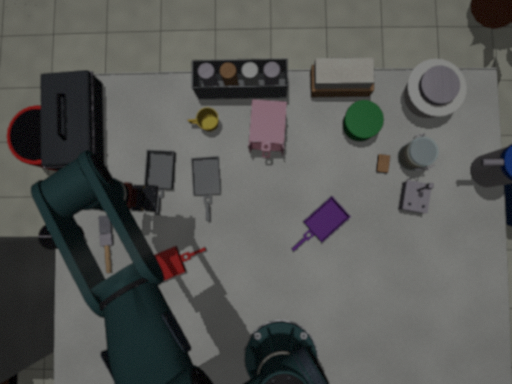

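```bash
python3 - <<'E'
from h import *
th=np.radians(-3.5)
q=quat(np.pi/2+th)
g=[.4811,.3997]
move_ptp([*g,.06],q); servo_line([*g,.004],rate=.08,contact_N=8); print(current_position(),current_force())
move_gripper(0); print("gap",current_finger_gap())
servo_line([*g,.10],rate=.08); print(current_position(),current_force(),current_torque(),current_finger_gap())
c=capture("wrist"); cv2.imwrite("pics/w7.png",c["image"]); np.savez("w7.npz",**c)
c=capture("side"); cv2.imwrite("pics/s7.png",c["image"]); np.savez("s7.npz",**c)
print(current_clock())
E
```

```text
[0.48128701 0.39984798 0.00404503] [-0.2870569  -0.20078418  0.09198677]
gap 0.01155161162519107
[0.48068732 0.3993868  0.09933891] [-0.26264583 -0.62748411 -1.18425897] [0.03488797 0.24294347 0.01736381] 0.012158769083917253
21.6083
```

View pics/w7.png

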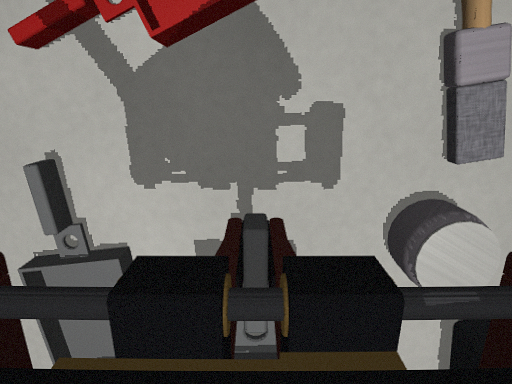

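View pics/s7.png

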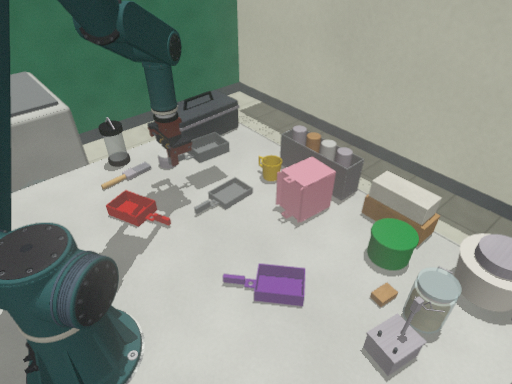

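```bash
cat >> h.py <<'E'
ORGP=np.array([.7398,.0336]); OTH=np.radians(-4.7)
OU=np.array([np.cos(OTH),np.sin(OTH)]); OV=np.array([-OU[1],OU[0]])
def op(a,b,z): return [*(ORGP+a*OU+b*OV),z]
def toorg(W): d=np.asarray(W)[...,:2]-ORGP; return np.stack([d@OU,d@OV,np.asarray(W)[...,2]],-1)
E
python3 - <<'E'
from h import *
q=quat(np.pi/2+OTH)
servo_line([.43,.38,.11],q,rate=.15)
servo_line(op(-.315,0,.11),q,rate=.2)
servo_line(op(-.315,0,.025),q,rate=.15)
print(current_position(),current_force(),current_torque(),current_clock())
for n in ["side","top","wrist"]:
    c=capture(n); cv2.imwrite(f"pics/{n}8.png",c["image"]); np.savez(f"{n}8.npz",**c)
    if n=="wrist": continue
    O=toorg(cloud(c))
    # tray: box a in [-.25,-.11], rim and floor
    m=(O[...,0]>-.26)&(O[...,0]<-.105)&(abs(O[...,1])<.06)&(O[...,2]>.008)
    P=O[m]
    print(n,"extent",np.percentile(P,[1,99],axis=0).round(4).tolist())
    for lo in np.arange(-.26,-.1,.02):
        k=(P[:,0]>=lo)&(P[:,0]<lo+.02)
        if k.sum()>5: 
            Q=P[k]; fl=Q[(abs(Q[:,1])<.035)]
            print(round(lo,3),k.sum(),"rim z",np.percentile(Q[:,2],96).round(4),"floor med",np.median(fl[:,2]).round(4), "b",np.percentile(Q[:,1],[3,97]).round(4))
im=cv2.imread("pics/side8.png")[110:260,170:360]; cv2.imwrite("pics/side8z.png",cv2.resize(im,None,fx=4,fy=4,interpolation=cv2.INTER_CUBIC))
E
```

```text
[0.42613232 0.05966849 0.02520928] [ 0.5860132  -0.15495133 -0.82166189] [ 0.03002253  0.22000233 -0.0070235 ] 24.6
side extent [[-0.243, -0.0452, 0.0227], [-0.1191, 0.0464, 0.0643]]
-0.26 59 rim z 0.0619 floor med 0.0387 b [-0.044  -0.0148]
-0.24 83 rim z 0.0634 floor med nan b [-0.045   0.0463]
-0.22 144 rim z 0.0635 floor med 0.0259 b [-0.0444  0.0454]
-0.2 186 rim z 0.0618 floor med 0.0262 b [-0.0447  0.0461]
-0.18 181 rim z 0.062 floor med 0.0262 b [-0.0444  0.0459]
-0.16 173 rim z 0.0629 floor med 0.026 b [-0.0445  0.0459]
-0.14 286 rim z 0.063 floor med 0.0375 b [-0.0443  0.045 ]
-0.12 33 rim z 0.0638 floor med 0.0495 b [-0.0429  0.0462]
top extent [[-0.2521, -0.0443, 0.0168], [-0.1207, 0.044, 0.0652]]
-0.26 79 rim z 0.0652 floor med 0.037 b [-0.0385  0.0386]
-0.24 165 rim z 0.0602 floor med 0.0241 b [-0.0421  0.0434]
-0.22 170 rim z 0.0605 floor med 0.0247 b [-0.043   0.0419]
-0.2 173 rim z 0.0591 floor med 0.0242 b [-0.0421  0.0431]
-0.18 173 rim z 0.061 floor med 0.0242 b [-0.0437  0.0419]
-0.16 171 rim z 0.0598 floor med 0.0242 b [-0.042   0.0428]
-0.14 213 rim z 0.0638 floor med 0.0254 b [-0.0421  0.0419]
  return _methods._mean(a, axis=axis, dtype=dtype,
  ret = ret.dtype.type(ret / rcount)
```

View pics/side8z.png

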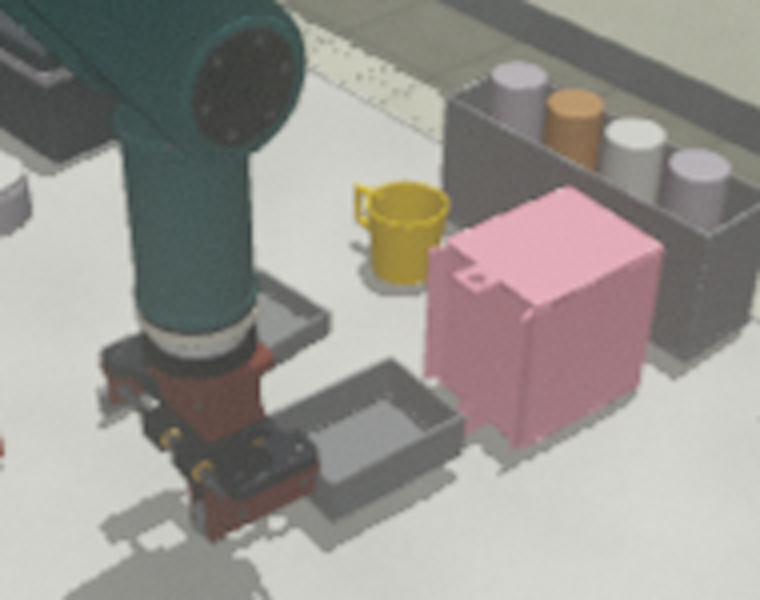

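View pics/top8.png

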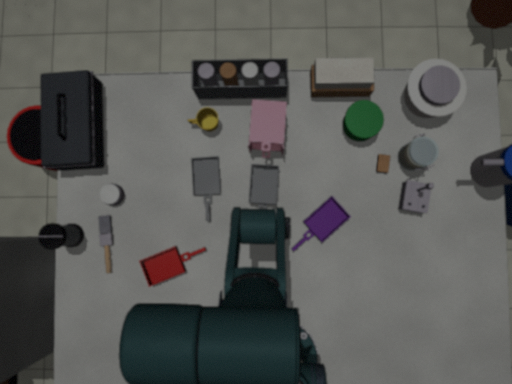

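View pics/wrist8.png

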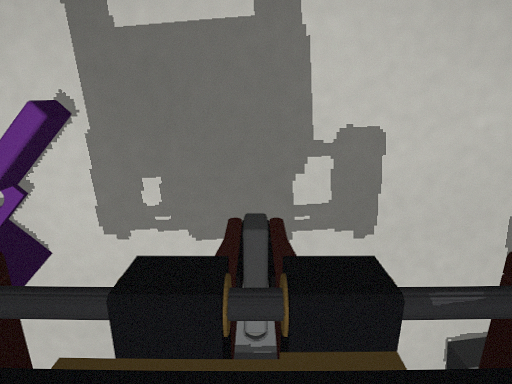

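```bash
python3 - <<'E'
from h import *
q=quat(np.pi/2+OTH)
servo_line(op(-.315,0,.0215),q,rate=.1)
r=servo_line(op(-.24,0,.0215),q,rate=.06,contact_N=6); print(r,toorg(current_position()),current_force(),current_torque())
if not r:
    r=servo_line(op(-.150,0,.0215),q,rate=.06,contact_N=8); print(r,toorg(current_position()),current_force(),current_torque())
print(current_finger_gap(),current_clock())
c=capture("wrist"); cv2.imwrite("pics/w9.png",c["image"])
c=capture("side"); cv2.imwrite("pics/s9.png",cv2.resize(c["image"][110:260,170:360],None,fx=4,fy=4,interpolation=cv2.INTER_CUBIC))
E
```

```text
False [-2.40664520e-01  2.23870244e-05  2.14201674e-02] [ 0.41818672 -0.55084024 -1.95854772] [0.04367102 0.22388534 0.03002519]
False [-1.50525801e-01  2.20886381e-05  2.14487000e-02] [-1.17504011  0.08483821 -1.21189535] [0.05178164 0.24932747 0.02432837]
0.011473899914025792 28.05
```

View pics/s9.png

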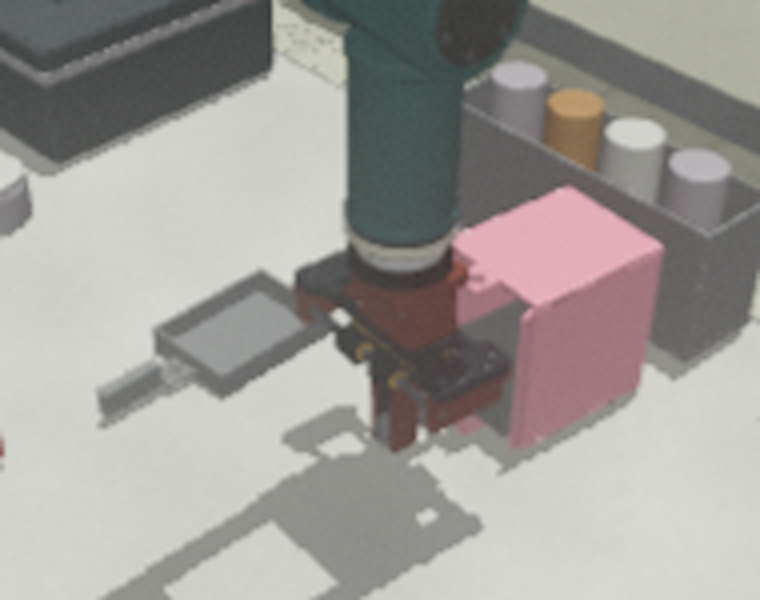

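```bash
python3 - <<'E'
from h import *
q=quat(np.pi/2+OTH)
r=servo_line(op(-.150,0,.0175),q,rate=.03,contact_N=4); print(r,toorg(current_position()),current_force())
z=current_position()[2]
r=servo_line(op(-.136,0,z),q,rate=.03,contact_N=10); print(r,toorg(current_position()),current_force(),current_torque())
move_gripper(.04); print(current_force(),toorg(current_position()))
p=toorg(current_position())
servo_line(op(p[0],0,.12 if 0 else .06),q,rate=.1)
servo_line(op(-.20,0,.06),q,rate=.15)
servo_line(op(-.20,0,.20),q,rate=.2)
c=capture("wrist"); cv2.imwrite("pics/w10.png",c["image"]); np.savez("w10.npz",**c)
c=capture("side"); cv2.imwrite("pics/s10.png",cv2.resize(c["image"][110:260,170:360],None,fx=4,fy=4,interpolation=cv2.INTER_CUBIC)); np.savez("s10.npz",**c)
print(current_clock())
O=toorg(cloud(c)); m=(O[...,2]>.025)&(O[...,2]<.07)&(abs(O[...,1])<.012)&(O[...,0]<-.08)&(O[...,0]>-.18); P=O[m]; print(len(P),np.percentile(P,[1,50,99],axis=0).round(4))
E
```

```text
False [-1.49747188e-01  2.40321499e-05  1.76546711e-02] [-0.40165954  0.07897466  1.62600238]
False [-1.34937091e-01 -4.96677291e-05  1.76764296e-02] [ 1.17444284  0.22554859 -0.3846416 ] [-0.02125553 -0.1043885  -0.01467691]
[-0.22061933 -0.58370482  0.39674862] [-1.36036396e-01 -3.55159500e-07  1.76681773e-02]
31.7833
140 [[-0.1512 -0.011   0.0259]
 [-0.1226 -0.0036  0.0411]
 [-0.0832  0.0065  0.0505]]
```

View pics/w10.png

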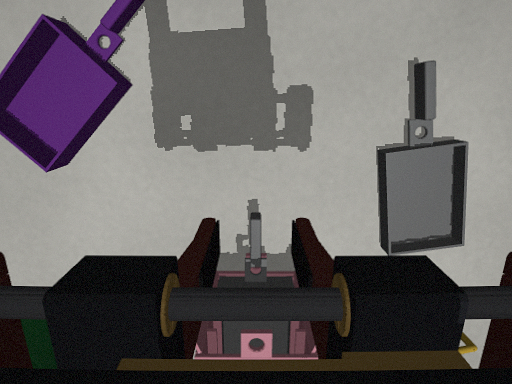

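View pics/s10.png

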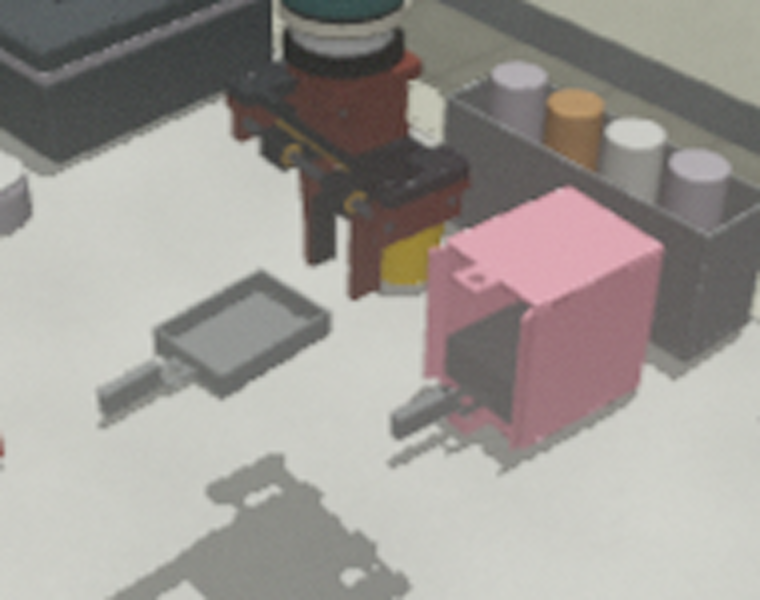

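```bash
python3 - <<'E'
from h import *
q=quat(np.pi/2+OTH)
move_gripper(0)
servo_line(op(-.20,0,.026),q,rate=.2)
r=servo_line(op(-.155,0,.026),q,rate=.03,contact_N=6); print(r,toorg(current_position()),current_force())
r2=servo_line(op(-.150,0,.026),q,rate=.02,contact_N=12); print(r2,toorg(current_position()),current_force())
servo_line(op(-.20,0,.026),q,rate=.1)
servo_line(op(-.20,0,.20),q,rate=.2)
c=capture("side"); np.savez("s11.npz",**c)
O=toorg(cloud(c)); m=(O[...,2]>.025)&(O[...,2]<.07)&(abs(O[...,1])<.012)&(O[...,0]<-.08)&(O[...,0]>-.18); P=O[m]; print(len(P),np.percentile(P,[1,50,99],axis=0).round(4))
# medium
from fit import *
W2=cloud(capture("wrist")); Wt=cloud(capture("top"))
for n,W in (("w",W2),("s",cloud(c)),("t",Wt)):
    Q=crop(W,(.569,.237),.14); Q=Q[(Q[:,2]<.045)&(Q[:,1]>.14)]; 
    x,f=fit(Q,tray(24),(.591,.239,.04)); print(n,x,np.degrees(x[2]),f,len(Q))
print(current_clock())
E
```

```text
True [-1.60723893e-01  2.46503507e-05  2.53536091e-02] [ 0.19632024 -0.0509431  -0.28543019]
True [-1.60820154e-01  4.22098515e-05  2.44505266e-02] [-0.33322579 -0.16944121  0.45778236]
132 [[-0.1492 -0.009   0.0264]
 [-0.1212 -0.0034  0.0418]
 [-0.082   0.0068  0.05  ]]
w [0.59262498 0.23958878 0.05775648] 3.309202384912737 0.014374519979940952 4896
s [0.59292472 0.24010167 0.04668933] 2.675101472498087 0.12903569046158664 759
t [0.59166341 0.23732744 0.04890737] 2.802185951730619 0.25768739623205744 512
36.8417
```

```bash
python3 - <<'E'
from h import *
th=np.radians(3.1)
q=quat(np.pi/2+th); g=[.4589,.2324]
move_gripper(.045)
move_ptp([*g,.08],q)
servo_line([*g,.004],rate=.08,contact_N=8); print(current_position(),current_force())
move_gripper(0); print("gap",current_finger_gap())
servo_line([*g,.11],rate=.1); print(current_force(),current_torque(),current_finger_gap())
q=quat(np.pi/2+OTH)
servo_line([.43,.22,.12],q,rate=.15)
servo_line(op(-.315,0,.12),q,rate=.15)
servo_line(op(-.315,0,.080),q,rate=.15)
print(toorg(current_position()),current_clock())
for n in ["side","top","wrist"]:
    c=capture(n); cv2.imwrite(f"pics/{n}12.png",c["image"]); np.savez(f"{n}12.npz",**c)
    if n=="wrist": continue
    O=toorg(cloud(c))
    m=(O[...,0]>-.26)&(O[...,0]<-.105)&(abs(O[...,1])<.06)&(O[...,2]>.06)
    P=O[m]
    print(n,"extent",np.percentile(P,[1,99],axis=0).round(4).tolist())
    for lo in np.arange(-.26,-.1,.03):
        k=(P[:,0]>=lo)&(P[:,0]<lo+.03)
        if k.sum()>5: 
            Q=P[k]; fl=Q[(abs(Q[:,1])<.035)]
            print(round(lo,3),k.sum(),"rim z",np.percentile(Q[:,2],96).round(4),"floor",np.percentile(fl[:,2],30).round(4), "b",np.percentile(Q[:,1],[3,97]).round(4))
im=cv2.imread("pics/side12.png")[110:260,170:360]; cv2.imwrite("pics/side12z.png",cv2.resize(im,None,fx=4,fy=4,interpolation=cv2.INTER_CUBIC))
E
```

```text
[0.45927412 0.23254154 0.00436427] [-0.07424288  0.10042213 -0.18506957]
gap 0.011859215100060305
[-0.94160569 -0.68399667 -1.09510117] [-0.01984843  0.13751    -0.02005264] 0.011893951220755018
[-0.31548552  0.00042882  0.0798276 ] 43.525
side extent [[-0.2436, -0.0446, 0.0774], [-0.1197, 0.0465, 0.1028]]
-0.26 75 rim z 0.1021 floor 0.084 b [-0.0441 -0.0104]
-0.23 153 rim z 0.1021 floor 0.0801 b [-0.0446  0.0448]
-0.2 246 rim z 0.1015 floor 0.0799 b [-0.0435  0.0456]
-0.17 241 rim z 0.1012 floor 0.0797 b [-0.0442  0.0461]
-0.14 249 rim z 0.1021 floor 0.0807 b [-0.0428  0.0447]
top extent [[-0.2516, -0.044, 0.0723], [-0.1212, 0.0442, 0.1039]]
-0.26 163 rim z 0.1028 floor 0.0793 b [-0.0417  0.0421]
-0.23 279 rim z 0.0993 floor 0.0778 b [-0.0425  0.0423]
-0.2 279 rim z 0.1001 floor 0.0773 b [-0.0421  0.0424]
-0.17 275 rim z 0.0983 floor 0.0775 b [-0.0419  0.0424]
-0.14 210 rim z 0.1017 floor 0.0778 b [-0.0426  0.0424]
```

View pics/side12z.png

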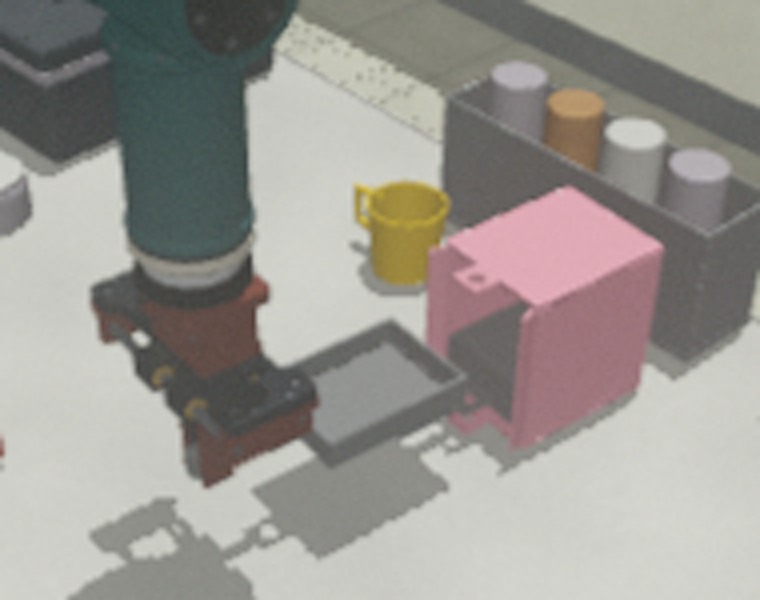

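```bash
python3 - <<'E'
from h import *
q=quat(np.pi/2+OTH)
servo_line(op(-.315,0,.078),q,rate=.1)
r=servo_line(op(-.24,0,.078),q,rate=.06,contact_N=6); print(r,toorg(current_position()),current_force())
if not r:
  r=servo_line(op(-.150,0,.078),q,rate=.06,contact_N=8); print(r,toorg(current_position()),current_force())
  if not r:
    r=servo_line(op(-.150,0,.0737),q,rate=.03,contact_N=4); print(r,toorg(current_position()),current_force())
    z=current_position()[2]
    r=servo_line(op(-.136,0,z),q,rate=.03,contact_N=10); print(r,toorg(current_position()),current_force())
    move_gripper(.04)
    p=toorg(current_position())
    servo_line(op(p[0],0,.118),q,rate=.1); servo_line(op(-.20,0,.118),q,rate=.15); move_gripper(0)
    servo_line(op(-.20,0,.082),q,rate=.15)
    r=servo_line(op(-.150,0,.082),q,rate=.03,contact_N=6); print(r,toorg(current_position()),current_force())
    r=servo_line(op(-.150,0,.082),q,rate=.02,contact_N=12); print(r,toorg(current_position()),current_force())
    servo_line(op(-.20,0,.082),q,rate=.1)
    servo_line(op(-.20,0,.26),q,rate=.2)
c=capture("wrist"); cv2.imwrite("pics/w13.png",c["image"]); np.savez("w13.npz",**c)
c=capture("side"); cv2.imwrite("pics/s13.png",cv2.resize(c["image"][110:260,170:360],None,fx=4,fy=4,interpolation=cv2.INTER_CUBIC)); np.savez("s13.npz",**c)
print(current_clock())
E
```

```text
False [-2.40597499e-01  2.09164865e-05  7.79484070e-02] [ 0.41265705  0.07111196 -1.65818163]
False [-1.50475649e-01  1.27076586e-05  7.79499021e-02] [ 0.89986767  0.34329828 -2.07128769]
False [-1.49868376e-01  5.69321534e-05  7.37695159e-02] [ 0.93737669 -0.25764137  0.12742323]
False [-1.35295796e-01 -1.50767921e-05  7.37622022e-02] [ 1.0613872  -0.64362583 -0.12123055]
True [-1.60701572e-01 -4.38362198e-07  8.13344093e-02] [-0.0588983  -0.22518902 -0.20804013]
True [-1.60841469e-01  5.66732833e-05  8.04438340e-02] [-0.22580274  0.28785375  0.25438289]
54.075
```

View pics/w13.png

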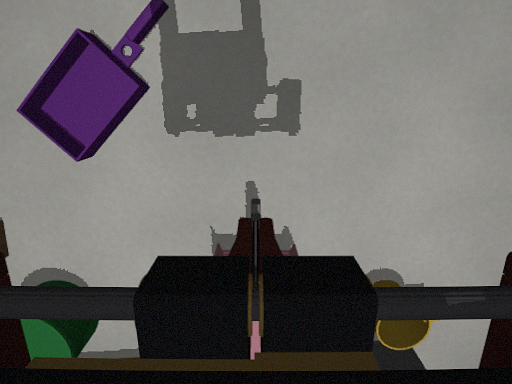

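View pics/s13.png

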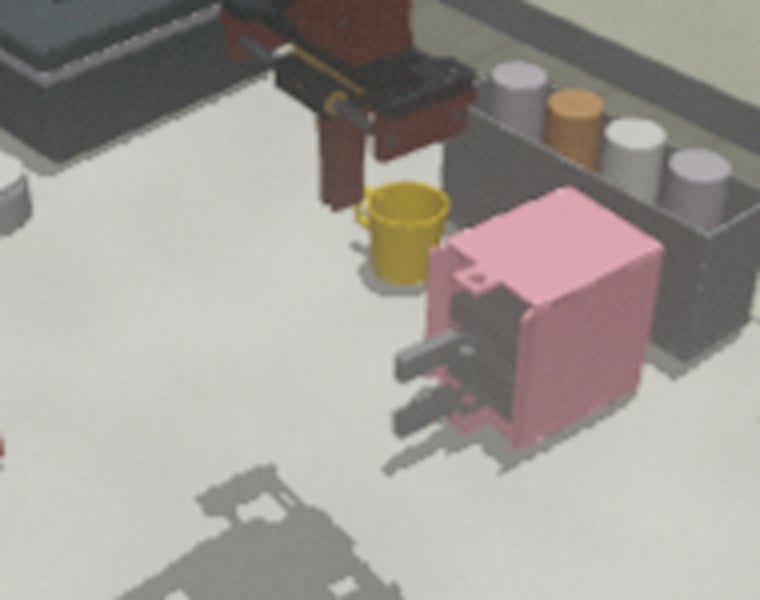

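```bash
python3 - <<'E'
from h import *
q=quat(np.pi/2+OTH)
move_gripper(.06)
move_ptp(op(-.09,0,.25),q)
c=capture("wrist"); np.savez("w14.npz",**c); print(toorg(current_position()))
e=proj(c,np.array([op(-.078,0,.143)]))[0].round().astype(int); print(e)
x0,y0=e-[50,40]; cv2.imwrite("pics/w14.png",cv2.resize(c["image"][max(y0,0):y0+80,x0:x0+100],None,fx=7,fy=7,interpolation=cv2.INTER_CUBIC)); print(x0,y0)
E
```

```text
[-9.07089711e-02  1.45194666e-05  2.49480008e-01]
[255 199]
205 159
```

View pics/w14.png

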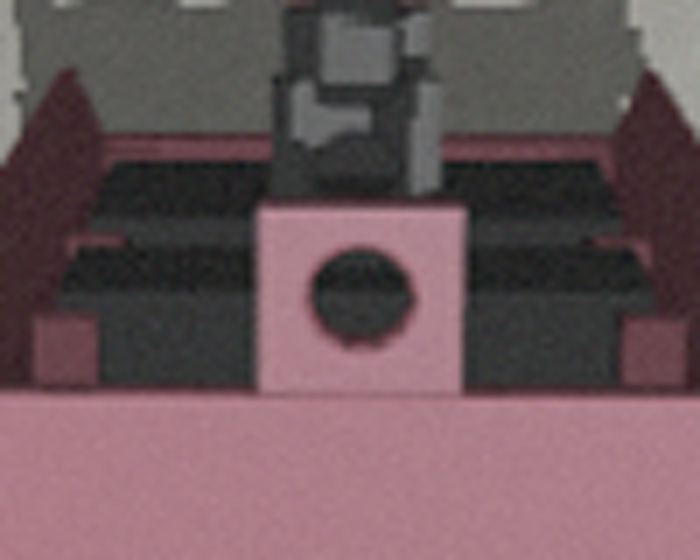

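```bash
python3 - <<'E'
from h import *
c=dict(np.load("w14.npz"))
def px(x,y): return ((x+.5)/7-.5+205,(y+.5)/7-.5+159)
for n,p in dict(hole=(362,298),lugfront=(362,205),topfront=(362,393),lugL=(258,298),lugR=(466,298)).items():
    w=ray_plane(c,[px(*p)],.143); print(n,w.round(4),toorg(w).round(4))
g=cv2.cvtColor(c["image"],cv2.COLOR_BGR2HSV)
E
```

```text
hole [[0.6641 0.0406 0.143 ]] [[-0.0761  0.0008  0.143 ]]
lugfront [[0.6518 0.0416 0.143 ]] [[-0.0883  0.0008  0.143 ]]
topfront [[0.6768 0.0396 0.143 ]] [[-0.0632  0.0008  0.143 ]]
lugL [[0.663  0.0275 0.143 ]] [[-0.0761 -0.0124  0.143 ]]
lugR [[0.6651 0.0538 0.143 ]] [[-0.0761  0.014   0.143 ]]
```

```bash
python3 - <<'E'
from h import *
q=quat(np.radians(90-11.2))
move_gripper(.05)
move_ptp([.535,-.44,.30],q)
c=capture("wrist"); cv2.imwrite("pics/w15.png",c["image"]); 
W=cloud(c); t=W[(W[...,2]>.163)&(W[...,2]<.19)&(np.hypot(W[...,0]-.534,W[...,1]+.441)<.04)]
print(len(t),t.mean(0) if len(t) else 0, cv2.minAreaRect((t[:,:2]*1000).astype(np.float32)) if len(t)>5 else 0)
E
```

```text
278 [ 0.53821753 -0.44147828  0.17264454] ((539.2009887695312, -441.65875244140625), (13.441976547241211, 15.931811332702637), 78.67488861083984)
```

View pics/w15.png

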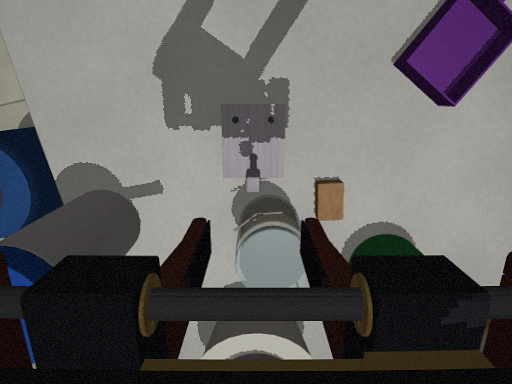

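```bash
python3 - <<'E'
from h import *
q=quat(np.radians(90-11.2))
g=[.538,-.4415]
move_ptp([*g,.22],q)
print(servo_line([*g,.1475],rate=.08,contact_N=6),current_position())
move_gripper(0); print(current_finger_gap(),current_force())
# upright the rod about the hole
servo_line([.5343,-.4413,.1475],rate=.02); print(current_force())
servo_line([.5343,-.4413,.310],rate=.1); p=current_position(); print(p,current_force(),current_finger_gap())
for n in ["side","wrist"]:
    c=capture(n); cv2.imwrite(f"pics/{n}16.png",c["image"]); np.savez(f"{n}16.npz",**c)
    P=rodpts(c,p,r=.025)
    for lo in np.arange(.16,.31,.02):
        Q=P[(P[:,2]>=lo)&(P[:,2]<lo+.02)]
        if len(Q): print(n,round(lo,3),len(Q),np.median(Q,0).round(4))
print(current_clock())
E
```

```text
False [ 0.53836242 -0.44183662  0.1480667 ]
0.013705108816904982 [-0.95119592  0.0458815   1.28886404]
[ 2.99352151  0.31079505 -0.56039273]
[ 0.53400594 -0.44103232  0.30915509] [-0.16209504  0.25427224 -0.60183566] 0.013579539984780932
side 0.16 15 [ 0.5287 -0.4409  0.1756]
side 0.18 32 [ 0.53   -0.4413  0.19  ]
side 0.2 36 [ 0.5298 -0.4411  0.2096]
side 0.22 38 [ 0.5302 -0.4416  0.2317]
side 0.24 36 [ 0.5308 -0.4417  0.2505]
side 0.26 42 [ 0.5311 -0.4415  0.2704]
side 0.28 40 [ 0.5314 -0.4417  0.2905]
side 0.3 1 [ 0.5296 -0.4393  0.3023]
wrist 0.16 19 [ 0.529  -0.4392  0.176 ]
wrist 0.18 46 [ 0.5293 -0.4398  0.1907]
wrist 0.2 61 [ 0.5298 -0.4395  0.2103]
wrist 0.22 74 [ 0.5303 -0.44    0.2298]
wrist 0.24 92 [ 0.5307 -0.4404  0.251 ]
wrist 0.26 123 [ 0.5312 -0.44    0.2704]
wrist 0.28 91 [ 0.5313 -0.4405  0.2864]
wrist 0.3 11 [ 0.5275 -0.44    0.3038]
62.2583
```

View pics/wrist16.png

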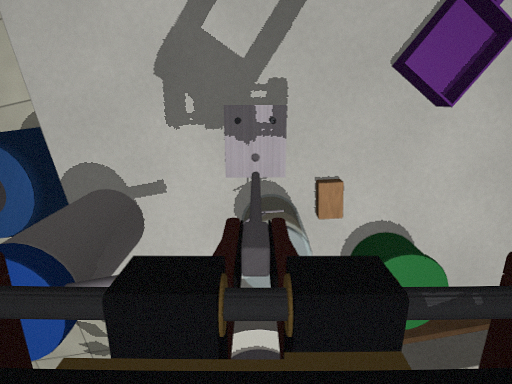

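```bash
cat >> h.py <<'E'
from scipy.spatial.transform import Rotation as Ro
def tq(yaw,t):
    # tool-down quat, with rotation carrying z away from tool-y by t
    u=np.array([np.sin(yaw),-np.cos(yaw),0]); ax=np.cross([0,0,1],u)
    return (Ro.from_rotvec(-t*ax)*Ro.from_quat(quat(yaw))).as_quat()
def rodfit(c,p,zlo,zhi):
    """axis point/slope from wrist, tool-near camera: surface + r"""
    P=rodpts(c,p,r=.025); P=P[(P[:,2]>zlo)&(P[:,2]<zhi)]
    o=-np.array(c["R"]).T@np.array(c["t"]); 
    A=np.c_[P[:,2]-p[2],np.ones(len(P))]; k=np.ones(len(P),bool)
    for _ in range(3):
        s=np.linalg.lstsq(A[k],P[k,:2],rcond=None)[0]; r=np.linalg.norm(A@s-P[:,:2],axis=1); k=r<.004
    d=s[1]-o[:2]; d/=np.linalg.norm(d)
    return s[0],s[1]+.0037*d,k.sum()
E
python3 - <<'E'
from h import *
yaw=np.pi/2+OTH
servo_line([.5343,-.4413,.335],rate=.2)
q=tq(yaw,.0215)
move_ptp([.6626,.0407,.325],q); p=current_position(); print(p,current_orientation(),q)
for n in ["side","wrist"]:
    c=capture(n); cv2.imwrite(f"pics/{n}17.png",c["image"]); np.savez(f"{n}17.npz",**c)
    print(n,rodfit(c,p,p[2]-.12,p[2]-.02))
E
```

```text
[0.66276466 0.03944471 0.32493956] [0.73592792 0.67697417 0.00711246 0.00809225] [0.73546362 0.67747893 0.00728318 0.00790654]
side (array([-0.00176375, -0.00476166]), array([0.66401044, 0.04016228]), np.int64(73))
wrist (array([0.00071083, 0.00046061]), array([0.66449302, 0.0393749 ]), np.int64(405))
```

View pics/wrist17.png

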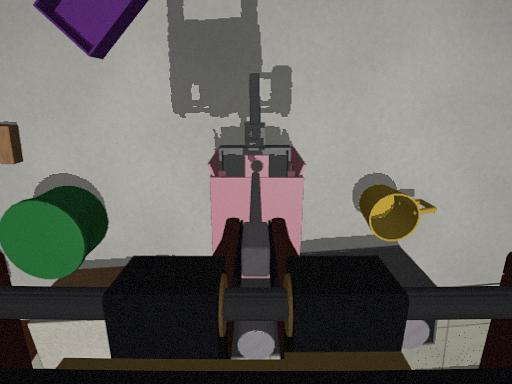

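```bash
python3 - <<'E'
from h import *
q=tq(np.pi/2+OTH,.0215); xy=[.6624,.0407]
sleep(.3)
r=servo_line([*xy,.27],q,rate=.05,contact_N=5); print(r,current_position(),current_force())
if not r:
    r=servo_line([*xy,.153],q,rate=.05,contact_N=5); print(r,current_position(),current_force(),current_torque())
for n in ["side","wrist"]:
    c=capture(n); np.savez(f"{n}18.npz",**c)
    cv2.imwrite(f"pics/{n}18.png",c["image"] if n=="wrist" else cv2.resize(c["image"][110:260,170:360],None,fx=4,fy=4,interpolation=cv2.INTER_CUBIC))
print(current_clock())
E
```

```text
False [0.66269476 0.04068104 0.27046276] [-0.43597178  0.01218994 -0.60677136]
True [0.66236468 0.04074683 0.2150178 ] [-0.51032441 -0.31381723  4.98180298] [-0.04695903  0.18267044 -0.04867266]
67.325
```

View pics/side18.png

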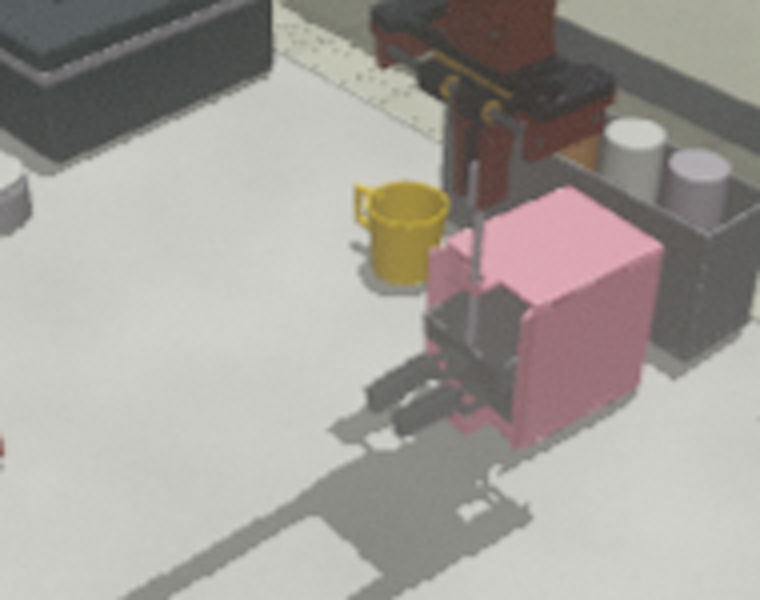

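View pics/wrist18.png

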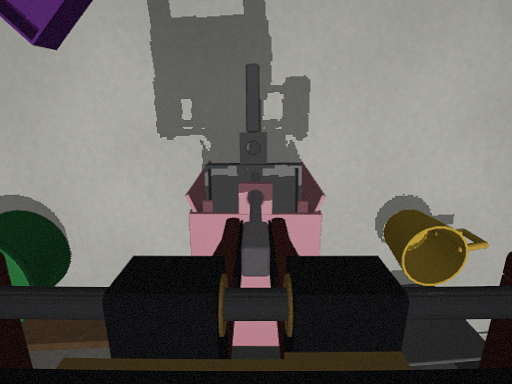

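The medium tray has been knocked about 3 cm out along its rails, with its handle sticking out further than the deep tray's. I'll stand the rod back in the tin, push the tray home and try again.

```bash
python3 - <<'E'
from h import *
q=tq(np.pi/2+OTH,.0215); xy=[.6624,.0407]
servo_line([*xy,.325],q,rate=.12)
q2=tq(np.radians(90-11.2),.0215)
# hole (.5339,-.4412); axis offset 1.7mm along tool y
t=[.5339-.0017*.981,-.4412+.0017*.194]
move_ptp([*t,.325],q2); sleep(.3); servo_line([*t,.225],q2,rate=.12)
p=current_position(); c=capture("wrist"); np.savez("w19.npz",**c); cv2.imwrite("pics/w19.png",cv2.resize(c["image"][100:260,180:330],None,fx=3.7,fy=3.7,interpolation=cv2.INTER_CUBIC))
print(p,rodfit(c,p,p[2]-.12,p[2]-.02),current_clock())
E
```

```text
[ 0.53268961 -0.44134228  0.22591518] (array([-0.0002608 , -0.00017726]), array([ 0.53434576, -0.44161601]), np.int64(410)) 71.5417
```

View pics/w19.png

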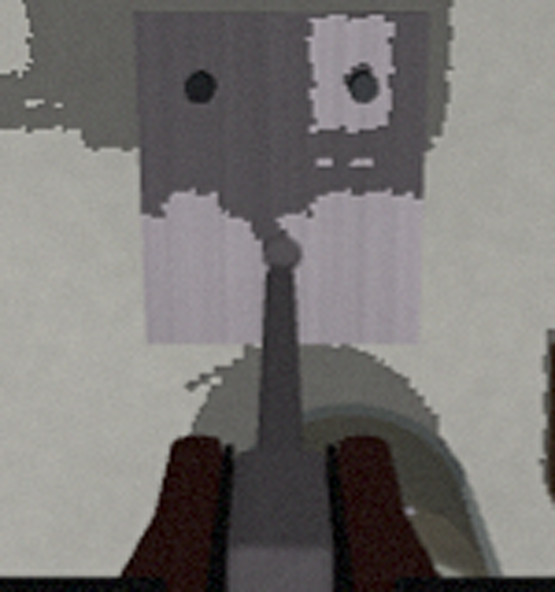

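```bash
python3 - <<'E'
from h import *
q2=tq(np.radians(90-11.2),.0215)
t=[.5339-.0017*.981,-.4412+.0017*.194]
r=servo_line([*t,.195],q2,rate=.05,contact_N=5); print(r,current_position())
if not r:
    r=servo_line([*t,.147],q2,rate=.05,contact_N=6); print(r,current_position(),current_force())
    move_gripper(.045); p=current_position(); servo_line([p[0],p[1],.30],rate=.2)
    q=quat(np.pi/2+OTH); move_gripper(0)
    move_ptp(op(-.25,0,.20),q)
    c=capture("wrist"); cv2.imwrite("pics/w20.png",c["image"])
    c=capture("side"); cv2.imwrite("pics/s20.png",c["image"]); O=toorg(cloud(c)); m=(O[...,2]>.075)&(O[...,2]<.11)&(abs(O[...,1])<.03)&(O[...,0]<-.09)&(O[...,0]>-.22); P=O[m]; print(len(P),np.percentile(P,[1,50,99],axis=0).round(4))
print(current_clock())
E
```

```text
False [ 0.53211279 -0.44081584  0.19488369]
True [ 0.53216859 -0.44067873  0.14744065] [-1.21093106 -0.06711703  4.78962964]
180 [[-0.1757 -0.0139  0.0804]
 [-0.1402 -0.0052  0.0922]
 [-0.091   0.0102  0.1059]]
77.525
```

View pics/w20.png

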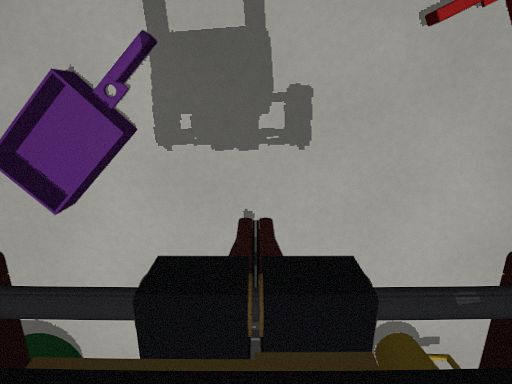

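View pics/s20.png

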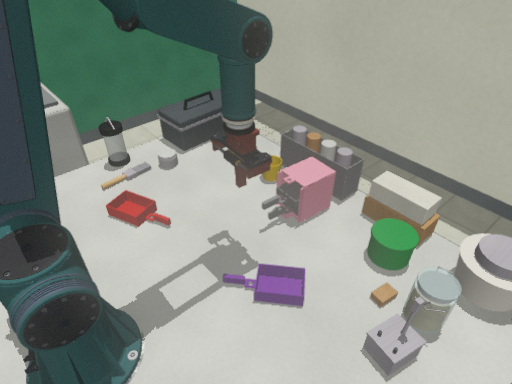

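```bash
python3 - <<'E'
from h import *
q=quat(np.pi/2+OTH)
servo_line(op(-.25,0,.082),q,rate=.2)
r=servo_line(op(-.163,0,.082),q,rate=.06,contact_N=9); print(r,toorg(current_position()))
for k in range(2):
    r=servo_line(op(-.150,0,.082),q,rate=.03,contact_N=12); print(r,toorg(current_position()),current_force())
servo_line(op(-.22,0,.082),q,rate=.15)
servo_line(op(-.22,0,.22),q,rate=.2)
c=capture("side"); cv2.imwrite("pics/s21.png",cv2.resize(c["image"][110:260,170:360],None,fx=4,fy=4,interpolation=cv2.INTER_CUBIC)); O=toorg(cloud(c))
for lo,hi in ((.082,.11),(.026,.05)):
    m=(O[...,2]>lo)&(O[...,2]<hi)&(abs(O[...,1])<.014)&(O[...,0]<-.1)&(O[...,0]>-.22); P=O[m]; print(len(P),np.percentile(P,[1,50,99],axis=0).round(4).tolist())
q2=quat(np.radians(90-11.2)); move_gripper(.05)
move_ptp([.535,-.44,.30],q2)
c=capture("wrist"); W=cloud(c); t=W[(W[...,2]>.163)&(W[...,2]<.19)&(np.hypot(W[...,0]-.534,W[...,1]+.441)<.04)]
print(len(t),t.mean(0),cv2.minAreaRect((t[:,:2]*1000).astype(np.float32)),current_clock())
E
```

```text
False [-1.63119606e-01 -9.61597358e-07  8.20391327e-02]
True [-1.61002746e-01  1.12646160e-04  8.11519712e-02] [-1.18145587  0.17967838 -0.11757819]
True [-1.61030828e-01  1.40184554e-04  8.03805577e-02] [0.65563362 0.09792635 0.42002351]
119 [[-0.1503, -0.0085, 0.0831], [-0.1269, -0.0051, 0.098], [-0.1004, 0.0052, 0.1063]]
101 [[-0.1493, -0.0067, 0.0263], [-0.1273, -0.0031, 0.043], [-0.1008, 0.0069, 0.0495]]
264 [ 0.53774722 -0.44270062  0.17263637] ((538.7510375976562, -443.24029541015625), (13.290363311767578, 16.022464752197266), 78.81565856933594) 84.625
```

View pics/s21.png

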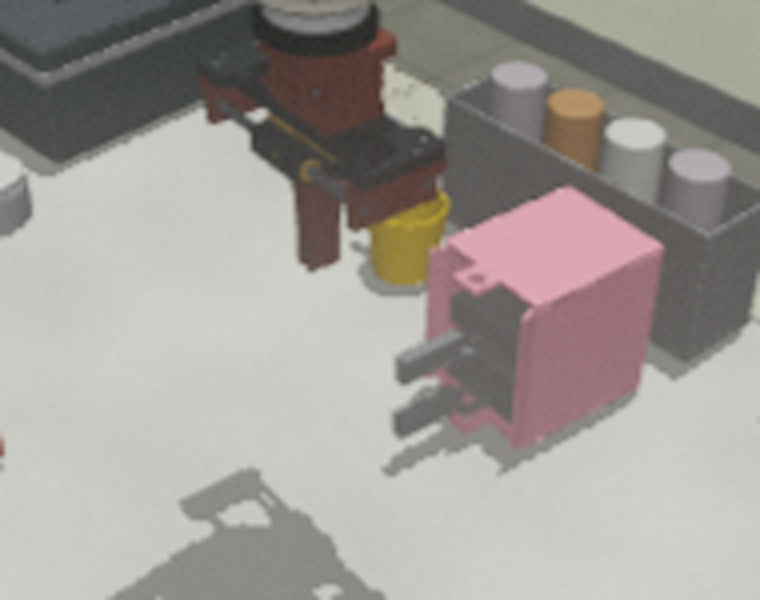

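```bash
python3 - <<'E'
from h import *
q=quat(np.radians(90-11.2)); g=[.5375,-.4423]
move_ptp([*g,.22],q)
print(servo_line([*g,.1475],rate=.08,contact_N=6),current_position())
move_gripper(0); zg=current_position()[2]; print(zg,current_finger_gap(),current_force())
servo_line([.5335,-.4413,.1475],rate=.02); print(current_force())
servo_line([.5335,-.4413,.33],rate=.12); sleep(.2); p=current_position(); c=capture("wrist"); s,a,n=rodfit(c,p,p[2]-.12,p[2]-.02); print(p,s,a,n)
c=capture("side"); print(rodfit(c,p,p[2]-.12,p[2]-.02))
yaw=np.radians(78.8); ty=np.array([np.sin(yaw),-np.cos(yaw)]); tx=np.array([np.cos(yaw),np.sin(yaw)])
print("slope ty,tx",s@ty,s@tx,"off",(a-p[:2])@ty,(a-p[:2])@tx,current_clock())
E
```

```text
False [ 0.53787704 -0.44268901  0.14808446]
0.14757933582500954 0.013683304652664567 [-0.35180453 -0.51812884  1.35577618]
[ 2.90050822 -0.48854366 -1.23711702]
[ 0.53334945 -0.44113745  0.32939869] [ 0.01786203 -0.00388673] [ 0.53549922 -0.44137934] 401
(array([ 0.012996 , -0.0055783]), array([ 0.53497921, -0.44147004]), np.int64(175))
slope ty,tx 0.018276782009054384 -0.00034328521021855315 off 0.0021558114525482086 0.00018027606653307662 89.075
```

```bash
python3 - <<'E'
from h import *
yaw=np.pi/2+OTH; q=tq(yaw,.0183); u=np.array([np.sin(yaw),-np.cos(yaw)])
hole=np.array([.6641,.0406]); xy=hole-.002*u
move_ptp([*xy,.325],q); sleep(.4); p=current_position()
c=capture("wrist"); s,a,n=rodfit(c,p,p[2]-.12,p[2]-.02); print(p,s,a,n, "tip xy",a-s*.145)
cv2.imwrite("pics/w22.png",c["image"])
c=capture("side"); cv2.imwrite("pics/s22.png",cv2.resize(c["image"][110:260,170:360],None,fx=4,fy=4,interpolation=cv2.INTER_CUBIC)); print(rodfit(c,p,p[2]-.12,p[2]-.02))
O=toorg(cloud(c))
for lo,hi in ((.082,.11),(.026,.05)):
    m=(O[...,2]>lo)&(O[...,2]<hi)&(abs(O[...,1])<.014)&(O[...,0]<-.1)&(O[...,0]>-.22); print(np.percentile(O[m],1,axis=0).round(4))
E
```

```text
[0.66213785 0.04041365 0.32496015] [-0.00092584 -0.00043752] [0.66427512 0.04026841] 412 tip xy [0.66440937 0.04033185]
(array([0.00269423, 0.01077576]), array([0.66413512, 0.0425502 ]), np.int64(77))
[-0.1498 -0.0082  0.0834]
[-0.149  -0.0067  0.027 ]
```

View pics/s22.png

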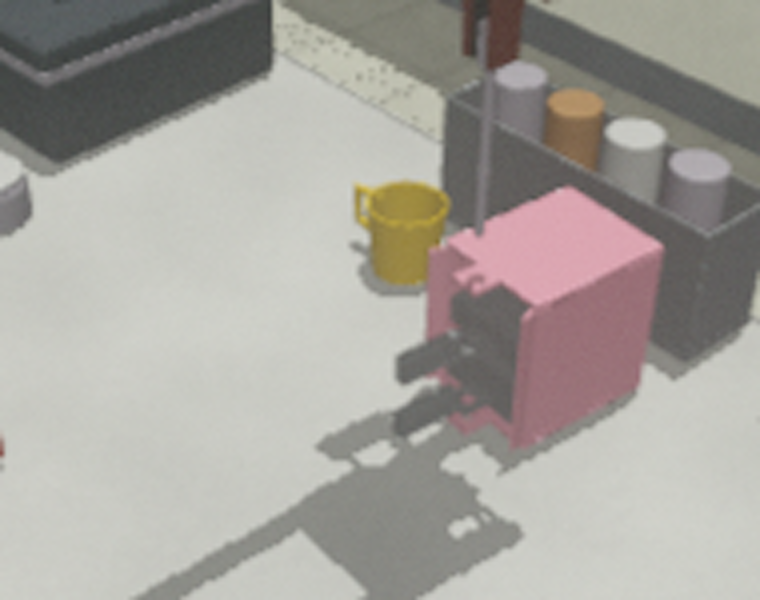

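Both trays are still home and the rod is vertical over the eyelet. I'll lower it now.

```bash
python3 - <<'E'
from h import *
yaw=np.pi/2+OTH; q=tq(yaw,.0183); u=np.array([np.sin(yaw),-np.cos(yaw)])
xy=np.array([.6641,.0406])-.002*u
for z in (.265,.20,.152):
    r=servo_line([*xy,z],q,rate=.05,contact_N=5); print(z,r,current_position(),current_force())
    if r: break
for n in ["side","wrist"]:
    c=capture(n)
    cv2.imwrite(f"pics/{n}23.png",c["image"] if n=="wrist" else cv2.resize(c["image"][110:260,170:360],None,fx=4,fy=4,interpolation=cv2.INTER_CUBIC))
print(current_clock())
E
```

```text
0.265 False [0.66238768 0.04074728 0.26546466] [-0.957444    0.22109888 -0.97061483]
0.2 False [0.66238937 0.04073927 0.20040827] [ 0.3022752  -0.08814752 -0.92771724]
0.152 False [0.66246028 0.04076524 0.15240275] [ 0.92912386 -0.17431455 -2.14054418]
95.4
```

View pics/side23.png

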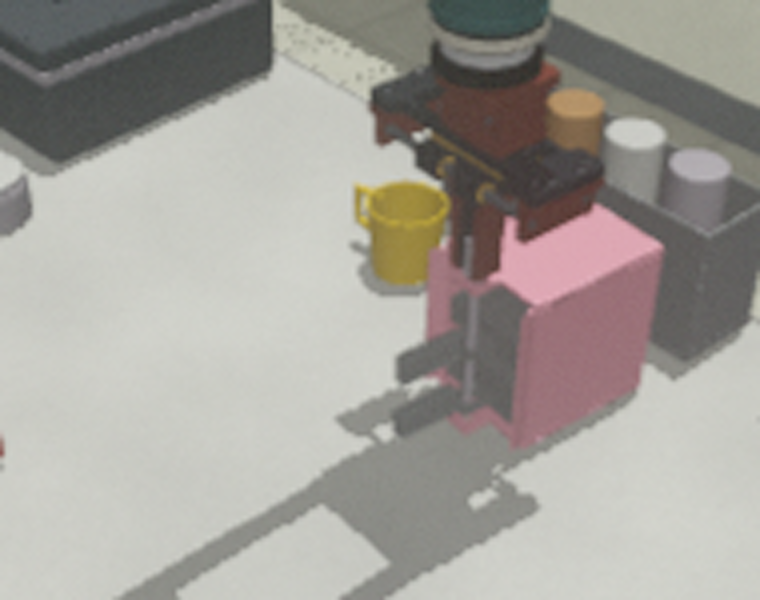

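View pics/wrist23.png

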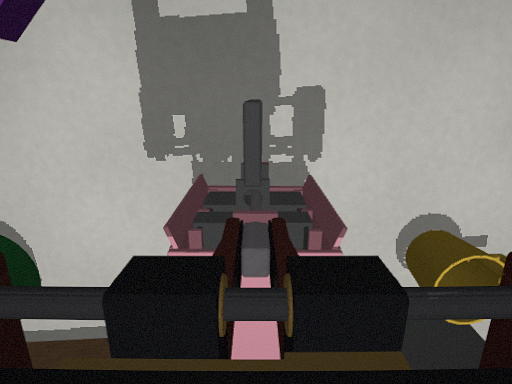

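```bash
python3 - <<'E'
from h import *
yaw=np.pi/2+OTH; q=tq(yaw,.0183); u=np.array([np.sin(yaw),-np.cos(yaw)])
xy=np.array([.6641,.0406])-.002*u
print(servo_line([*xy,.1485],q,rate=.02,contact_N=5),current_position(),current_force())
move_gripper(.04); p=current_position(); servo_line([p[0],p[1],.26],rate=.1)
servo_line([p[0]-.03,p[1],.28],quat(yaw),rate=.15); sleep(.3)
c=capture("wrist"); cv2.imwrite("pics/w24.png",c["image"]); W=cloud(c); m=(W[...,2]>.15)&(W[...,2]<.2)&(np.hypot(W[...,0]-.664,W[...,1]-.041)<.03); t=W[m]; print(len(t),np.percentile(t,[2,50,98],axis=0).round(4), t[t[:,2]>.17].mean(0))
c=capture("side"); cv2.imwrite("pics/s24z.png",cv2.resize(c["image"][110:260,170:360],None,fx=4,fy=4,interpolation=cv2.INTER_CUBIC)); cv2.imwrite("pics/s24.png",c["image"])
O=toorg(cloud(c))
for lo,hi in ((.082,.11),(.026,.05)):
    k=(O[...,2]>lo)&(O[...,2]<hi)&(abs(O[...,1])<.014)&(O[...,0]<-.1)&(O[...,0]>-.22); print(np.percentile(O[k],1,axis=0).round(4))
c=capture("top"); cv2.imwrite("pics/t24.png",c["image"])
print(current_clock())
E
```

```text
True [0.66275575 0.04076348 0.14971419] [-0.77752406 -0.0483694   4.5524946 ]
382 [[0.656  0.0344 0.1511]
 [0.6599 0.041  0.1751]
 [0.6718 0.0478 0.1768]] [0.66336331 0.0407629  0.17531293]
[-0.1495 -0.0091  0.0828]
[-0.1491 -0.0063  0.0271]
98.35
```

View pics/s24z.png

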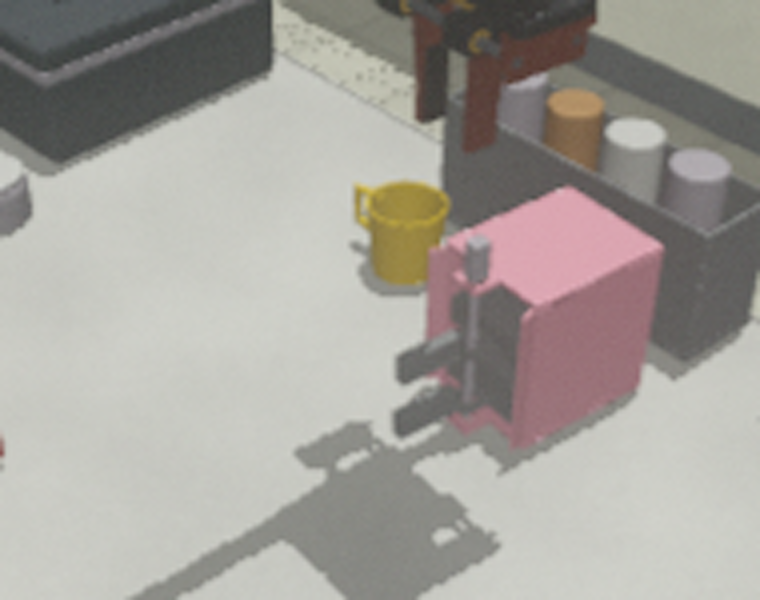

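View pics/w24.png

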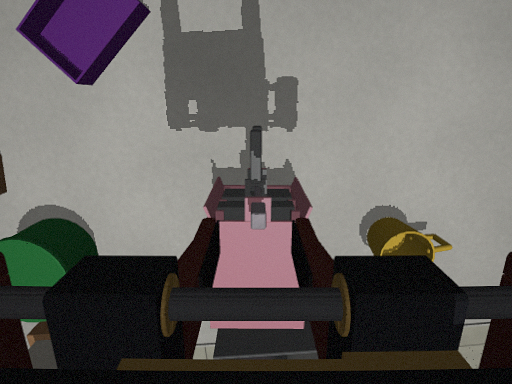

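View pics/t24.png

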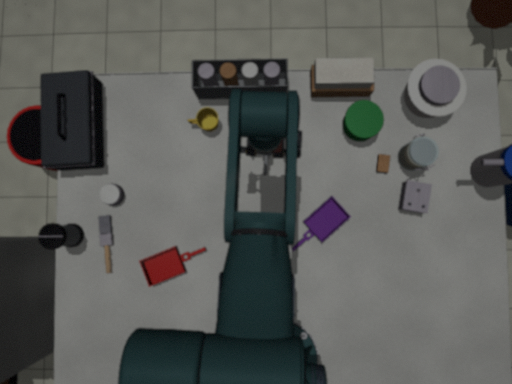

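The rod head sits on the lug with its top at 0.177 m, as at the start. Both tray handles are at the home stop and the other things haven't moved, so I'm handing in.

```bash
python3 -c "
from bench import *
close_job(); print(current_clock())"
```

```text
the job is handed in; nothing more can be done
the job is handed in; nothing more can be done
```

The job is done and handed in; the clock stood at about 98 s of the 210 s allowed.

- **Rod out:** I drew it up out of the organiser and stood it in the peg tin's hole.
- **Trays:** Only the deep and medium grey trays were on the shelf. The deep one is on the lowest rails and the medium one on the middle rails. The top place is empty.
- **A setback:** My first try at putting the rod back stopped on contact (about 5 N), because the medium tray had been knocked about 25 mm out along its rails. I put the rod back in the tin, pushed the tray home again, and repeated the drop.
- **Rod in:** It then went through all the eyelets without touching until its head met the top lug.

**Last checks:**
- The top of the rod's head is at 0.177 m, as at the start.
- Both handle ends are about 150 mm in front of the organiser's centre, against 151 mm expected, and each tray resisted a 12 N push at that stop.
- The other things on the shelf look unmoved in the pictures.

**What disagreed:** The organiser's position differed by about 2 mm between cameras. I used the wrist camera for the eyelet. Side-camera estimates of the rod's tilt were noisy, so I relied on the wrist camera there too.

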